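# Change the dropper bottle in the dry-block heater for the one at the back of the rack

### The job

The dropper bottle in the heater block is finished: put the fresh one, which stands in a cup at the back of the wooden bottle rack, into the heater's free well, and put the finished one into the cup that this leaves empty. Two tall bottles hem the fresh one in, so first stand both in the steel tray; when the droppers have changed over, put each tall bottle back on the pad it came from. Keep everything upright and leave the nasal spray in its cup.

Things in the scene. Friction and masses are not known exactly. Their poses are not given: they have to be found in the camera images.
- rack: Wooden bottle rack, fixed, 130 (x, away from the robot) x 300 mm (y). Origin on the table under its centre. Board top at z 18 mm with three flush black pads, 72 mm wide, at x -22, y -96, 0, +96: a tall bottle on each. Behind the gaps between them two round cups, 49 mm wide, rim at z 68, with wells 38 mm wide, 20 deep (floor z 48), at x +22, y -48 and +48: fresh dropper and nasal spray.
- heater: Dry-block heater, fixed: white instrument 172 (x) x 150 mm (y), sloping panel with display towards -x, aluminium block on top, its top face at z 62 mm. Origin on the table under it. Two wells in the block, 38 mm wide, 20 mm deep (floor z 42 mm), at x +26 mm: that at y +36 holds the finished dropper bottle, that at y -36 is free.
- tray: Shallow stainless-steel tray, fixed, the side area: 200 mm (its x axis) x 130 mm (y), rim 17 mm high, walls 3 mm thick, floor 2 mm above the table. Origin on the table under its centre, z up. Two tall bottles fit side by side along x, for instance at x -48 and +48 mm, y 0.
- amber_bottle: Amber glass bottle with a white ribbed screw cap, 155 mm tall, body 66 mm wide up to z 86 mm, then sloping in; cap 31 mm wide from z 133 mm to the top. 0.33 kg. Origin at the centre of its foot, z up. Taken from above round the cap.
- brown_jar: Brown glass reagent bottle with a black stopper, 163 mm tall, body 70 mm wide up to z 112 mm, neck 34 mm; black stopper rim 43 mm wide from z 153 mm to the top, seated fast. 0.3 kg. Origin at the centre of its foot, z up. Taken from above round stopper rim and neck.
- clear_jar: Clear glass reagent bottle with a flat glass stopper, 154 mm tall, body 74 mm wide up to z 98 mm, neck 32 mm; stopper rim 45 mm wide from z 144 mm to the top, seated fast. 0.3 kg. Origin at the centre of its foot, z up. Taken from above round stopper rim and neck.
- fresh_dropper: The fresh dropper bottle, in one of the rack's two cups: small, amber, 92 mm tall, body 30 mm wide up to z 46 mm, black collar 19 mm wide from z 55 to 69, black rubber teat above. 0.045 kg. Origin at the centre of its foot, z up. In a well its foot is 20 mm below the cup's rim or block top; take it by the body just under the shoulder.
- spent_dropper: The finished dropper bottle, in the heater well at y +36 mm at the start. Same shape and size as the fresh one: 92 mm tall, body 30 mm wide up to z 46 mm. Origin at the centre of its foot, z up.
- nasal_spray: Slim nasal spray bottle, white pump over a dark body with a green label, 118 mm tall, 29 mm wide, in the rack's other cup. Stays there. Origin at the centre of its foot, z up.

How it is judged:
By the outcome, as a careful person would: the job done as asked, in the order asked, and still so for the second after the job is handed in, with the robot touching nothing.
It also fails if it takes over 131 s, if anything falls off the work surface, if the arm or the gripper's body presses on something with over 40 N, if the wrist force passes 120 N, or if a joint passes its speed limit or range.

### The arm

A 6-joint arm with a two-finger parallel gripper is mounted at the origin on a cart in front of the work surface, level with it; the furniture and walls round the work are solid. World frame = base frame: x ahead of the robot, y to its left, z up, the work surface at z = 0. Lengths are in m, angles in rad, forces in N, time in s.
With the tool pointing down it reaches from about 0.25 to 0.775 m from the base axis. Payload 4 kg.
Tool frame: the origin (TCP) lies midway between the tips of the shut fingers; the grasp point (between the pads) lies 19 mm behind it; y points along the fingers, x is the direction in which the jaws open and shut, and the axes are right-handed (so a half turn about y gives the same grasp; the last joint's range is limited). The gripper opens to 94 mm and grips with 3 to 60 N. Pads are 16 mm wide; open, the fingers measure 119 mm over their backs; the gripper's body (75 mm by 177 mm) begins 78 mm behind the grasp point.
Start: joints at [-1.31, 0.087, 1.371, -0, 1.684, -0.103], TCP at [0.196, -0.514, 0.206] pointing down, gripper open.
Joint ranges: [-3.1, 3.1], [-0.76, 2.03], [0.27, 2.55], [-1.08, 4.22], [0.17, 2.65], [-2.57, 2.57]. Speed limits (rad/s): [2.79, 2.79, 3.14, 3.14, 3.14, 3.14].

### API

Orientations are given as [roll, pitch, yaw] about the fixed x, y, z axes, in that order (R = Rz(yaw) Ry(pitch) Rx(roll)).
In Python, from bench import robot gives the robot as it stands.
- The arm moves only by the shell command python3 -m creep 'ROWS'. ROWS is JSON, a list of rows, each a list of 7 numbers: the shift along the tool's x, y, z in mm, then the turn, a rotation vector about the tool's x, y, z in degrees, then the closure in counts, from 0 (fully open) to 255 (shut). A call has 1 to 5 rows; each row is the pose to reach, as a shift and turn from the pose commanded when the call began, along the tool's axes at that moment; what a row does not reach only later rows make up. A row lasts 1/8 s, in which the tool goes at most 62.5 mm and 10.7 degrees, less where a joint would pass 70% of its speed; a pose out of reach is approached as far as the arm can. A call with a gripper value outside its range is refused whole. The fingers move at their own pace and stop on an object; the grip force is fixed at half the most. Time passes only in rows, so rows that repeat a pose let the fingers close. It gives the time, the measured TCP pose, the force and the opening at its end, in the units of the state.
- robot.get_obs(): the state, without advancing time (a new reading comes with each control period).
- robot.snapshot(name): name is "scene" or "top"; returns a dict with "color" (384x512x3 uint8, blue, green, red), "fx", "fy", "cx", "cy" (pixels), "world_from_camera" (4x4, takes a point from camera to world coordinates). Camera axes: x right, y down, z forward; pixel columns grow to the right and rows downward; lengths in m; the calibration is good to about 2 mm. A picture is of the moment at which its call begins. There is no depth.
- robot.close_job(): hands the job in, once; it reports no verdict.
Trained networks look in the newest picture that a camera, given by its name, has taken for a name from the list of things; names that differ only in an ending like _2 or _b are one class to them, and where a whole thing is asked for, a point or a joint stands for the part that bears it (a point fixed in the world has none). Each returns a list of dicts, best first, with "p" (0 to 1); they miss things now and then, are a little off and sometimes report something else, mostly with a low value. They report only what shows in the picture. A call takes as long as a camera call.
- robot.spot_in(name, camera): "point" ([x, y, z] in m, in world coordinates, good to about 4 mm: the middle of the surface that is visible of it).
- robot.landmark_of(name, camera): "point" ([x, y, z] in m, in world coordinates, good to about 4 mm: a listed point, or the origin of a listed thing).
The state is a dict: "time": time; "joint_positions": joint angles; "qvel": joint speeds; "joint_torque": joint torques, N m; "tool_pos": TCP position; "ee_rot": TCP orientation; "wrist_force": force on the tool from outside, world axes, zero at the start; "wrist_torque": the same for the moment, N m; "width": finger opening in m.
Only numpy, scipy, OpenCV 4.12 (cv2) and the standard library are available. Lean on these libraries where they do the work, as an engineer would, in place of code of your own. Each camera call takes 0.05 s, during which the arm holds its last target.

## Working session

There is one attempt and no reset: what is moved stays moved. The work goes in short steps, Python scripts to look and compute and a shell command to move; the robot and the scene stay as the last step left them, time stands still between calls to the robot, and variables do not carry over. Pictures are saved under pics/ and viewed, and the job is handed in when it is done.

```bash
ls; mkdir -p pics; python3 - <<'E'
from bench import robot
import cv2
o=robot.get_obs(); print({k:(v if not hasattr(v,'round') else v) for k,v in o.items()})
for c in ['scene','top']:
    s=robot.snapshot(c); cv2.imwrite(f'pics/{c}0.png',s['color']); print(c,s['fx'],s['world_from_camera'])
    for n in ['rack','heater','tray','amber_bottle','brown_jar','clear_jar','fresh_dropper','spent_dropper','nasal_spray']:
        print(n,[( [round(x,4) for x in d['point']],round(d['p'],2)) for d in robot.landmark_of(n,c)][:3])
E
```

```text
pics
{'time': 0.0, 'joint_positions': array([-1.31012128e+00,  8.79511309e-02,  1.37224517e+00,  4.00380238e-05,
        1.68359888e+00, -1.03079100e-01]), 'qvel': array([ 1.06925673e-04,  4.70880079e-05, -1.27195905e-03,  1.89404795e-03,
       -2.60157340e-03, -1.04810662e-03]), 'joint_torque': array([-6.25073335e-04, -3.40176666e+01, -3.02428901e+01,  7.18751061e-02,
        3.28796741e-02, -1.39007248e-04]), 'tool_pos': array([ 0.1955595 , -0.51347281,  0.20431091]), 'ee_rot': array([-1.57053011,  0.00218674, -1.20703743]), 'wrist_force': array([-0.86105148,  0.03722008,  0.24748296]), 'wrist_torque': array([-0.00719654, -0.01998532, -0.02745483]), 'width': 0.09399111120543355}
scene 351.0348082522304 [[-0.93288894  0.21815905 -0.28657433  0.82569488]
 [ 0.36007202  0.54692933 -0.75578863  0.71359984]
 [-0.00814622 -0.80825425 -0.58877729  0.61328121]
 [ 0.          0.          0.          1.        ]]
rack [([0.5731, -0.0128, 0.0017], 0.91), ([0.5637, 0.0896, 0.0212], 0.69)]
heater [([0.4758, 0.3546, 0.0008], 0.78)]
tray [([0.5888, -0.0655, 0.0494], 0.64), ([0.4763, -0.3304, 0.0
[... 198 characters left out ...]
([0.5838, -0.0654, 0.0485], 0.5), ([0.601, 0.0324, 0.0494], 0.18)]
top 425.327644542457 [[-0.34057826 -0.9105912   0.23415832  0.20335114]
 [-0.94021398  0.32930872 -0.08691051  0.14220238]
 [ 0.00202957 -0.24975875 -0.96830597  1.46503623]
 [ 0.          0.          0.          1.        ]]
rack [([0.5721, -0.0147, 0.0023], 0.95)]
heater [([0.4765, 0.3616, -0.0017], 0.72)]
tray [([0.4686, -0.3256, -0.0007], 0.6)]
amber_bottle [([0.5712, 0.0851, 0.0197], 0.87)]
brown_jar [([0.5496, -0.0087, 0.0179], 0.67)]
clear_jar [([0.5401, -0.1048, 0.0173], 0.73)]
fresh_dropper [([0.6012, 0.0285, 0.047], 0.6)]
spent_dropper [([0.5049, 0.3927, 0.0459], 0.49)]
nasal_spray [([0.5892, -0.0662, 0.047], 0.47)]
```

View pictures.

View pics/scene0.png

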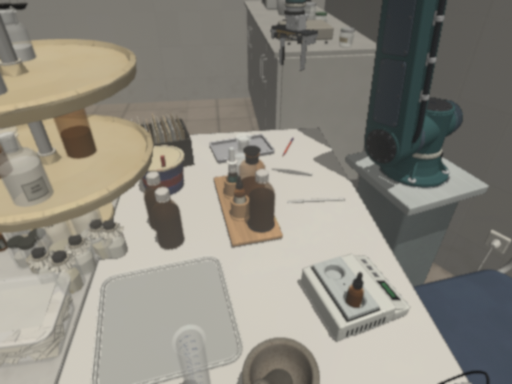

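View pics/top0.png

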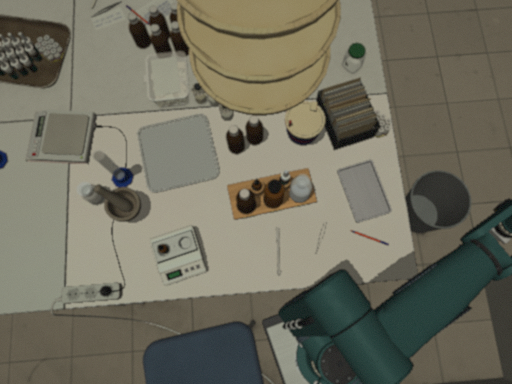

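```bash
python3 - <<'E'
import cv2
a=cv2.imread('pics/top0.png')
def c(n,x0,y0,x1,y1,f): cv2.imwrite(f'pics/{n}.png',cv2.resize(a[y0:y1,x0:x1],None,fx=f,fy=f,interpolation=cv2.INTER_CUBIC))
c('c_rack',220,160,330,225,7)
c('c_tray',330,150,400,230,7)
c('c_heat',140,215,220,290,7)
E
```

```text
(no output)
```

View pics/c_rack.png

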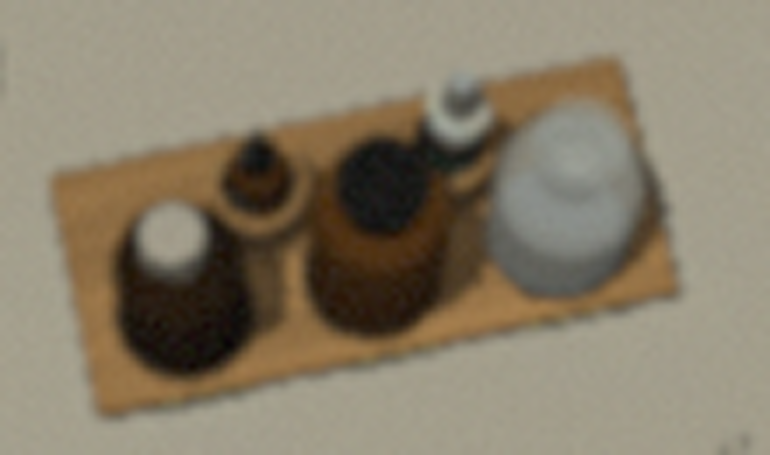

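View pics/c_tray.png

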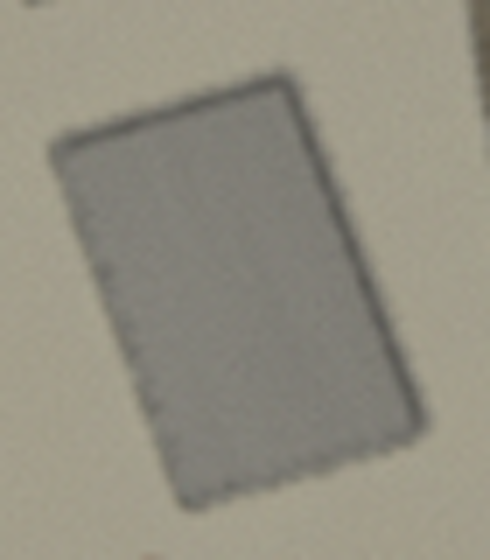

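View pics/c_heat.png

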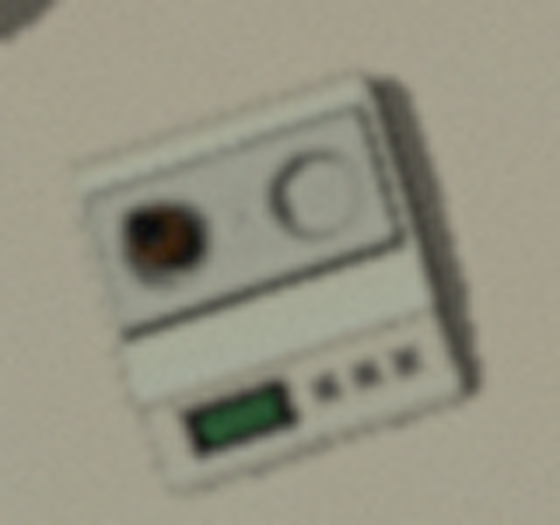

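```bash
cat > h.py <<'E'
import numpy as np, cv2
from bench import robot
from scipy.spatial.transform import Rotation as R
def ray(s,px,z):
    W=np.array(s['world_from_camera']); d=W[:3,:3]@np.array([(px[0]-s['cx'])/s['fx'],(px[1]-s['cy'])/s['fy'],1.]); o=W[:3,3]
    return o+d*(z-o[2])/d[2]
def crop(px,x0,y0,f=7): return ((px[0]+.5)/f-.5+x0,(px[1]+.5)/f-.5+y0)
def rectpose(c):  # corners -> centre, edge dirs
    c=np.array(c)[:,:2]; m=c.mean(0)
    return m,[np.hypot(*(c[(i+1)%4]-c[i])).round(4) for i in range(4)],[np.arctan2(*(c[(i+1)%4]-c[i])[::-1]).round(4) for i in range(4)]
def go(x,y,z,yaw):
    """needed shift in tool mm and turn deg about tool y, from measured pose"""
    o=robot.get_obs(); A=R.from_euler('xyz',o['ee_rot']); B=R.from_euler('xyz',[-np.pi/2,0,yaw])
    d=A.inv().apply(np.array([x,y,z])-o['tool_pos'])*1000
    r=(A.inv()*B).as_rotvec(degrees=True)
    print('t',round(o['time'],2),'shift',d.round(1),'turn',r.round(1),'w',round(o['width']*1e3,1),'F',np.round(o['wrist_force'],1))
def frame(m,yaw,p):
    c,s=np.cos(yaw),np.sin(yaw); return np.array([m[0]+c*p[0]-s*p[1],m[1]+s*p[0]+c*p[1]])
E
python3 - <<'E'
from h import *
s=robot.snapshot('top')
rk=rectpose([ray(s,crop(p,220,160),.018) for p in [(53,177),(617,58),(680,294),(103,415)]]);print('rack',rk)
print('tray',rectpose([ray(s,crop(p,330,150),.017) for p in [(52,148),(287,70),(425,432),(188,508)]]))
print('block',rectpose([ray(s,crop(p,140,215),.062) for p in [(85,197),(358,105),(405,240),(125,335)]]))
print('well',ray(s,crop((314,194),140,215),.062))
print('amber',ray(s,crop((173,238),220,160),.173),'brown',ray(s,crop((383,186),220,160),.181),'clear',ray(s,crop((575,155),220,160),.172))
print('fresh teat top', ray(s,crop((258,152),220,160),.138))
print('spent teat top', ray(s,crop((150,226),140,215),.132))
print('back bottles',ray(s,(235,130),.1),ray(s,(255,124),.1))
y=rk[2][0]; print([frame(rk[0],-.16,p) for p in [(-.022,.096),(-.022,0),(.022,.048)]])
E
```

```text
rack (array([ 0.57256146, -0.01400409]), [np.float64(0.2943), np.float64(0.128), np.float64(0.2949), np.float64(0.1262)], [np.float64(-1.7001), np.float64(3.0194), np.float64(1.4355), np.float64(-0.1266)])
tray (array([ 0.47112325, -0.32298289]), [np.float64(0.13), np.float64(0.1998), np.float64(0.1265), np.float64(0.197)], [np.float64(-1.5864), np.float64(3.0847), np.float64(1.5344), np.float64(-0.0397)])
block (array([0.5006339 , 0.35615462]), [np.float64(0.1349), np.float64(0.0694), np.float64(0.1369), np.float64(0.0691)], [np.float64(-1.5836), np.float64(-3.1195), np.float64(1.556), np.float64(-0.0063)])
well [0.50056344 0.32138864 0.062     ]
amber [0.56076521 0.08434218 0.173     ] brown [ 0.54935903 -0.01197983  0.181     ] clear [ 0.5359156  -0.10004941  0.172     ]
fresh teat top [0.59622483 0.03191533 0.138     ]
spent teat top [0.49695151 0.38602113 0.132     ]
back bottles [0.8074948  0.03636539 0.1       ] [ 0.80517731 -0.03626974  0.1       ]
[array([0.56613701, 0.08427473]), array([ 0.55084246, -0.01049909]), array([0.60192774, 0.02987782])]
```

```bash
python3 - <<'E'
from h import *
go(.562,.084,.24,-.129)
E
python3 -m creep '[[0,-8,0,0,0,0,0],[0,-36,0,0,-8,0,0],[0,-36,0,0,-16,0,0],[0,-36,0,0,-24,0,0],[0,-36,0,0,-32,0,0]]'; python3 - <<'E'
from h import *
go(.562,.084,.24,-.129)
E
```

```text
t 1.05 shift [-428.5  -34.5  555.1] turn [  0.  -61.8   0. ] w 94.1 F [ 0.4 -0.3  0.2]
time: 1.68
tool_pos: [0.1958, -0.5143, 0.2424]
ee_rot: [-1.572, -0.001, -0.644]
wrist_force: [0.1, 0.5, 0.1]
width: 0.0939
t 1.68 shift [-66.2   1.8 698.3] turn [  0.1 -29.5   0. ] w 93.9 F [0.1 0.5 0.1]
```

```bash
python3 -m creep '[[-5,0,50,0,-6,0,0],[-10,0,105,0,-12,0,0],[-15,0,160,0,-18,0,0],[-20,0,215,0,-24,0,0],[-25,0,270,0,-29.5,0,0]]'; python3 - <<'E'
from h import *
go(.562,.084,.24,-.129)
E
```

```text
time: 2.3
tool_pos: [0.3397, -0.2823, 0.2424]
ee_rot: [-1.572, -0.002, -0.131]
wrist_force: [0.1, -0.5, 0.4]
width: 0.0942
t 2.3 shift [172.6   2.2 392.2] turn [ 0.1 -0.1  0.1] w 94.2 F [ 0.1 -0.5  0.4]
```

```bash
python3 -m creep '[[22,0,50,0,0,0,0],[44,0,100,0,0,0,0],[66,0,150,0,0,0,0],[88,0,200,0,0,0,0],[110,0,250,0,0,0,0]]' && python3 -m creep '[[21,0,48,0,0,0,0],[42,0,95,0,0,0,0],[62.5,0,142,0,0,0,0],[62.5,0,142,0,0,0,0]]'; python3 - <<'E'
from h import *
go(.562,.084,.148,-.129)
for c in ['scene','top']:
    s=robot.snapshot(c); cv2.imwrite(f'pics/{c}1.png',s['color'])
    x=robot.landmark_of('amber_bottle',c); print(c,[(np.round(d['point'],4),round(d['p'],2)) for d in x][:2])
a=cv2.imread('pics/scene1.png')[130:260,180:320]; cv2.imwrite('pics/s1c.png',cv2.resize(a,None,fx=4.5,fy=4.5,interpolation=2))
E
```

```text
time: 2.92
tool_pos: [0.4821, -0.049, 0.2425]
ee_rot: [-1.571, -0.002, -0.133]
wrist_force: [0.4, -0.2, 1.3]
width: 0.0936
time: 3.42
tool_pos: [0.5629, 0.0846, 0.2409]
ee_rot: [-1.57, 0.001, -0.129]
wrist_force: [-0.4, -0.1, 0.6]
width: 0.0939
t 3.42 shift [-0.7 92.9 -0.8] turn [-0.   0.  -0.1] w 93.9 F [-0.4 -0.1  0.6]
scene [(array([0.5624, 0.0894, 0.0218]), 0.76)]
top [(array([0.5724, 0.0828, 0.0161]), 0.53)]
```

View pics/s1c.png

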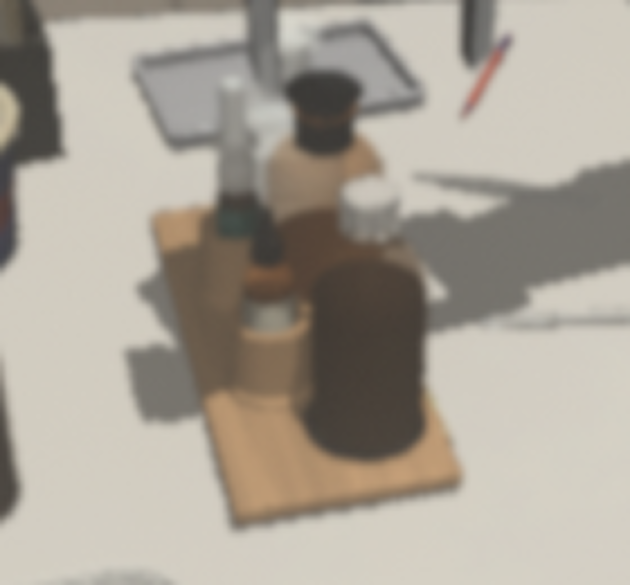

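```bash
python3 -m creep '[[0,25,0,0,0,0,0],[0,50,0,0,0,0,0],[0,75,0,0,0,0,0],[0,92,0,0,0,0,0],[0,92,0,0,0,0,0]]' && python3 -m creep '[[0,0,0,0,0,0,80],[0,0,0,0,0,0,160],[0,0,0,0,0,0,255],[0,0,0,0,0,0,255],[0,0,0,0,0,0,255]]'; python3 - <<'E'
from h import *
go(.562,.084,.148,-.129)
print(robot.get_obs()['tool_pos'])
s=robot.snapshot('scene'); a=s['color'][100:260,150:350]; cv2.imwrite('pics/s2c.png',cv2.resize(a,None,fx=3.5,fy=3.5,interpolation=2))
E
```

```text
time: 4.25
tool_pos: [0.561, 0.0809, 0.1483]
ee_rot: [-1.571, 0.002, -0.135]
wrist_force: [0.7, 0.3, 0.7]
width: 0.0942
time: 4.88
tool_pos: [0.5621, 0.0818, 0.1495]
ee_rot: [-1.571, -0.0, -0.134]
wrist_force: [0.6, -0.8, -1.0]
width: 0.0472
t 4.88 shift [-0.4  1.5  2.1] turn [ 0.  -0.3  0. ] w 47.2 F [ 0.6 -0.8 -1. ]
[0.5620947  0.08182876 0.14953131]
```

View pics/s2c.png

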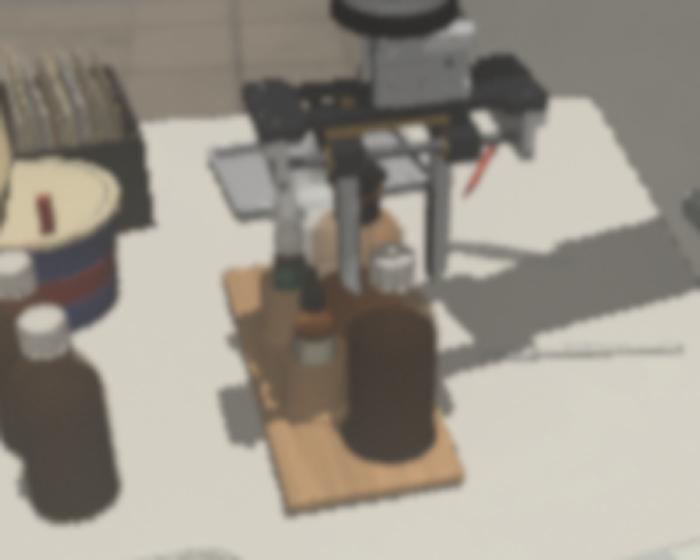

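```bash
cat >> h.py <<'E'
def proj(s,p):
    W=np.linalg.inv(np.array(s['world_from_camera'])); q=W[:3,:3]@np.array(p)+W[:3,3]; return np.array([q[0]/q[2]*s['fx']+s['cx'],q[1]/q[2]*s['fy']+s['cy']])
E
python3 - <<'E'
from h import *
s=robot.snapshot('scene')
for y in [.082,.086,.09]: print([ ((proj(s,[.562,y,z])-[150,100])*3.5).round() for z in (.173,.1495,.018)])
x=robot.spot_in('amber_bottle','scene');print(x[:1])
E
```

```text
[array([393., 250.]), array([392., 279.]), array([391., 427.])]
[array([395., 253.]), array([395., 282.]), array([393., 431.])]
[array([397., 256.]), array([397., 286.]), array([395., 434.])]
[{'point': [0.5733, 0.1102, 0.1079], 'p': 0.77}]
```

```bash
python3 -m creep '[[0,0,0,0,0,0,255],[0,0,0,0,0,0,255],[0,0,0,0,0,0,255],[0,0,0,0,0,0,255],[0,0,0,0,0,0,255]]' && python3 -m creep '[[0,-4,0,0,0,0,255],[0,-12,0,0,0,0,255],[0,-24,0,0,0,0,255],[0,-36,0,0,0,0,255],[0,-45,0,0,0,0,255]]'; python3 - <<'E'
from h import *
go(.562,.084,.148,-.129)
s=robot.snapshot('scene'); a=s['color'][100:260,150:350]; cv2.imwrite('pics/s3c.png',cv2.resize(a,None,fx=3.5,fy=3.5,interpolation=2))
E
```

```text
time: 5.65
tool_pos: [0.5622, 0.0818, 0.1495]
ee_rot: [-1.571, -0.0, -0.134]
wrist_force: [0.6, -0.5, -0.3]
width: 0.0307
time: 6.28
tool_pos: [0.5624, 0.0818, 0.196]
ee_rot: [-1.571, -0.002, -0.134]
wrist_force: [-0.2, -0.2, -4.1]
width: 0.0303
t 6.28 shift [-0.8 48.   2.1] turn [-0.  -0.3  0.1] w 30.3 F [-0.2 -0.2 -4.1]
```

View pics/s3c.png

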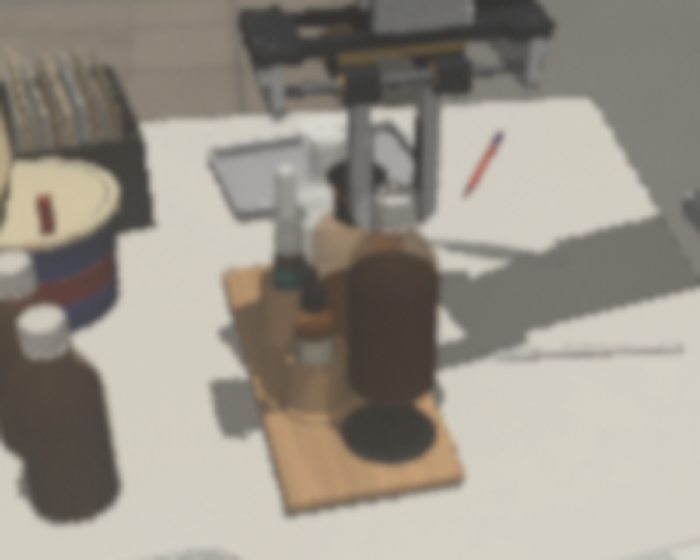

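```bash
python3 -m creep '[[-12,0,0,0,0,0,255],[-36,0,0,0,0,0,255],[-66,-3,0,0,0,0,255],[-96,-3,0,0,0,0,255],[-120,-3,-15,0,0,0,255]]' && python3 -m creep '[[-6,0,-28,0,0,0,255],[-6,0,-68,0,0,0,255],[-6,0,-110,0,0,0,255],[-6,0,-152,0,0,0,255],[-6,0,-195,0,0,0,255]]';  python3 - <<'E'
from h import *
go(.519,-.325,.21,-.134)
E
```

```text
time: 6.95
tool_pos: [0.4388, 0.0835, 0.1968]
ee_rot: [-1.571, 0.002, -0.132]
wrist_force: [0.7, -0.0, -3.8]
width: 0.0306
time: 7.58
tool_pos: [0.4078, -0.1101, 0.197]
ee_rot: [-1.57, 0.001, -0.133]
wrist_force: [0.4, -0.8, -4.1]
width: 0.0304
t 7.58 shift [ 138.7  -13.2 -198.2] turn [-0.  0. -0.] w 30.4 F [ 0.4 -0.8 -4.1]
```

```bash
python3 -m creep '[[12,0,-40,0,0,0,255],[38,0,-80,0,0,0,255],[70,0,-120,0,0,0,255],[100,0,-155,0,0,0,255],[125,0,-184,0,0,0,255]]' && python3 -m creep '[[10,0,-10,0,0,0,255],[13,0,-14,0,0,0,255],[13,10,-14,0,0,0,255],[13,25,-14,0,0,0,255],[13,38,-14,0,0,0,255]]';  python3 - <<'E'
from h import *
go(.519,-.325,.1335,-.134)
s=robot.snapshot('top'); a=s['color'][140:240,320:420]; cv2.imwrite('pics/t4.png',cv2.resize(a,None,fx=6,fy=6,interpolation=2))
s=robot.snapshot('scene'); a=s['color'][80:200,170:320]; cv2.imwrite('pics/s4.png',cv2.resize(a,None,fx=4.5,fy=4.5,interpolation=2))
E
```

```text
time: 8.2
tool_pos: [0.5084, -0.3093, 0.1965]
ee_rot: [-1.57, 0.002, -0.134]
wrist_force: [0.4, 0.6, -3.7]
width: 0.0304
time: 8.82
tool_pos: [0.5189, -0.3231, 0.158]
ee_rot: [-1.57, 0.001, -0.133]
wrist_force: [-0.8, 0.8, -4.6]
width: 0.0308
t 8.82 shift [ 0.4 24.5 -1.9] turn [-0.   0.1 -0.1] w 30.8 F [-0.8  0.8 -4.6]
```

View pics/t4.png

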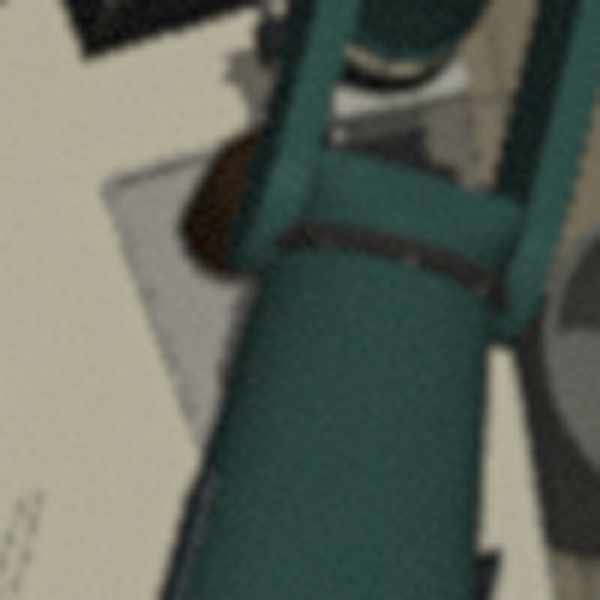

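View pics/s4.png

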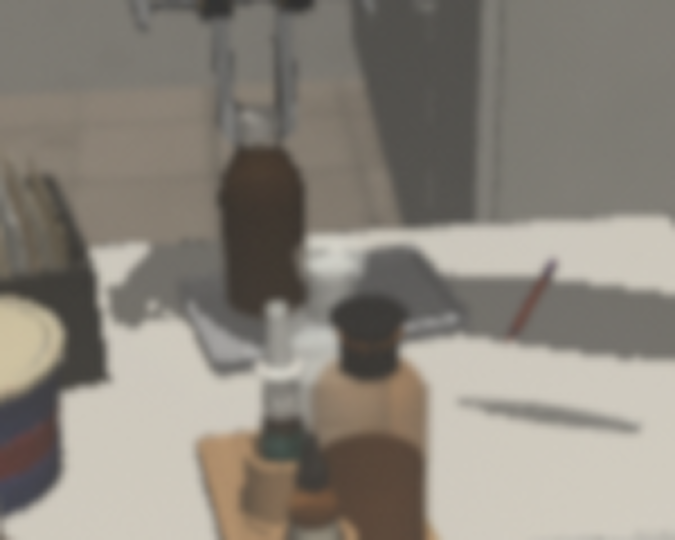

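```bash
python3 -m creep '[[0,8,0,0,0,0,255],[0,16,0,0,0,0,255],[0,21,0,0,0,0,255],[0,23,0,0,0,0,255],[0,23.5,0,0,0,0,255]]' && python3 -m creep '[[0,1,0,0,0,0,255],[0,1,0,0,0,0,255]]'
```

```text
time: 9.55
tool_pos: [0.5196, -0.3242, 0.136]
ee_rot: [-1.571, -0.0, -0.134]
wrist_force: [-0.2, 0.3, -4.2]
width: 0.0306
time: 9.8
tool_pos: [0.5196, -0.3242, 0.1352]
ee_rot: [-1.571, -0.0, -0.134]
wrist_force: [0.5, 0.5, -4.5]
width: 0.0303
```

```bash
python3 -m creep '[[0,1,0,0,0,0,255],[0,1.5,0,0,0,0,255],[0,1.5,0,0,0,0,255]]'
```

```text
time: 10.18
tool_pos: [0.5196, -0.3242, 0.1335]
ee_rot: [-1.571, -0.0, -0.134]
wrist_force: [-0.8, 0.5, -4.5]
width: 0.0306
```

```bash
python3 -m creep '[[0,0.5,0,0,0,0,255],[0,1,0,0,0,0,255],[0,1,0,0,0,0,255]]';python3 -m creep '[[0,0.5,0,0,0,0,255],[0,1,0,0,0,0,255],[0,1,0,0,0,0,255]]'
```

```text
time: 10.55
tool_pos: [0.5197, -0.3243, 0.1334]
ee_rot: [-1.571, -0.001, -0.134]
wrist_force: [-0.4, -0.2, 0.1]
width: 0.0304
time: 10.92
tool_pos: [0.52, -0.3243, 0.1333]
ee_rot: [-1.572, -0.002, -0.133]
wrist_force: [-0.8, 0.5, 5.7]
width: 0.0303
```

```bash
python3 -m creep '[[0,-1,0,0,0,0,220],[0,-1,0,0,0,0,160],[0,-1,0,0,0,0,100],[0,-1,0,0,0,0,70],[0,-1,0,0,0,0,70]]';python3 -m creep '[[0,-8,0,0,0,0,60],[0,-30,0,0,0,0,40],[0,-60,0,0,0,0,0],[0,-90,0,0,0,0,0],[0,-110,0,0,0,0,0]]'
python3 - <<'E'
from h import *
go(.55,-.0115,.24,-.129)
s=robot.snapshot('scene'); a=s['color'][80:240,150:350]; cv2.imwrite('pics/s5.png',cv2.resize(a,None,fx=3.5,fy=3.5,interpolation=2))
for n in ['amber_bottle','brown_jar']: print(n,robot.landmark_of(n,'scene')[:2])
E
```

```text
time: 11.55
tool_pos: [0.5196, -0.3242, 0.1322]
ee_rot: [-1.571, 0.0, -0.134]
wrist_force: [0.1, 0.0, -0.2]
width: 0.0613
time: 12.18
tool_pos: [0.52, -0.3245, 0.2453]
ee_rot: [-1.573, -0.003, -0.134]
wrist_force: [0.9, -0.5, 0.9]
width: 0.094
t 12.18 shift [-12.    4.7 314.2] turn [ 0.1 -0.3  0.2] w 94.0 F [ 0.9 -0.5  0.9]
amber_bottle [{'point': [0.5206, -0.3153, 0.0035], 'p': 0.6}]
brown_jar [{'point': [0.5544, -0.0133, 0.018], 'p': 0.9}]
```

View pics/s5.png

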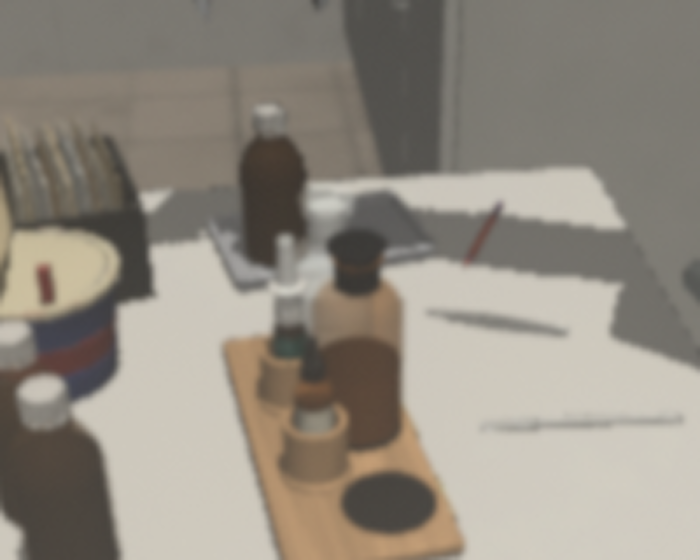

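```bash
python3 -m creep '[[0,0,-0,0,0,0,0],[-3,0,60,0,0,0,0],[-6,0,120,0,0,0,0],[-9,0,180,0,0,0,0],[-11,0,240,0,0,0,0]]';python3 -m creep '[[-1,0,45,0,0,0,0],[-1,0,72,0,0,0,0],[-1,0,74,0,0,0,0]]'
python3 - <<'E'
from h import *
s=robot.snapshot('scene')
p=lambda c,z: ray(s,((c[0]+.5)/3.5-.5+150,(c[1]+.5)/3.5-.5+80),z).round(4)
print('pad',p((389,502),.018),'brown',p((358,243),.181))
s=robot.snapshot('top')
go(.55,-.0115,.155,-.129)
E
```

```text
time: 12.95
tool_pos: [0.5399, -0.0829, 0.2408]
ee_rot: [-1.571, 0.002, -0.134]
wrist_force: [0.6, -0.7, -0.5]
width: 0.0938
time: 13.32
tool_pos: [0.549, -0.0097, 0.241]
ee_rot: [-1.571, 0.003, -0.13]
wrist_force: [0.1, 0.1, -0.5]
width: 0.0943
pad [0.5655 0.0846 0.018 ] brown [ 0.5513 -0.0116  0.181 ]
t 13.43 shift [ 1.  86.4  0.3] turn [ 0.  -0.2 -0.1] w 94.3 F [-0.  -0.3  0.6]
```

```bash
python3 -m creep '[[1,25,0,0,0,0,0],[1,50,0,0,0,0,0],[1,72,0,0,0,0,0],[1,85,0,0,0,0,60],[1,85,0,0,0,0,120]]';python3 -m creep '[[0,0,0,0,0,0,255],[0,0,0,0,0,0,255],[0,0,0,0,0,0,255],[0,0,0,0,0,0,255],[0,0,0,0,0,0,255]]'
python3 - <<'E'
from h import *
s=robot.snapshot('scene'); a=s['color'][80:240,150:350]; cv2.imwrite('pics/s6.png',cv2.resize(a,None,fx=3.5,fy=3.5,interpolation=2))
E
```

```text
time: 14.05
tool_pos: [0.5498, -0.0124, 0.1562]
ee_rot: [-1.571, 0.003, -0.135]
wrist_force: [0.1, -0.1, 0.7]
width: 0.0775
time: 14.68
tool_pos: [0.551, -0.0115, 0.1581]
ee_rot: [-1.571, -0.002, -0.133]
wrist_force: [0.8, -0.4, 2.4]
width: 0.042
```

View pics/s6.png

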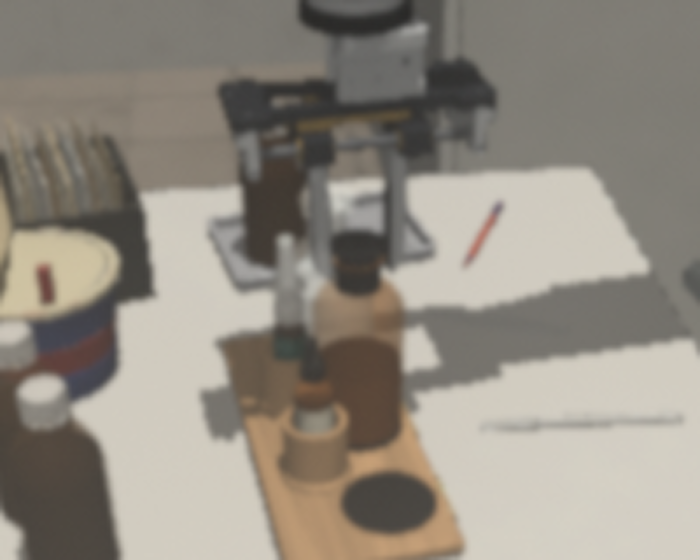

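```bash
python3 -m creep '[[0,0,0,0,0,0,255],[0,-5,0,0,0,0,255],[0,-16,0,0,0,0,255],[0,-32,0,0,0,0,255],[0,-45,0,0,0,0,255]]';python3 -m creep '[[-10,0,0,0,0,0,255],[-34,0,0,0,0,0,255],[-64,0,0,0,0,0,255],[-94,0,0,0,0,0,255],[-114,0,-16,0,0,0,255]]'
python3 - <<'E'
from h import *
go(.423,-.321,.20,-.133)
s=robot.snapshot('scene'); a=s['color'][80:240,150:350]; cv2.imwrite('pics/s7.png',cv2.resize(a,None,fx=3.5,fy=3.5,interpolation=2))
E
```

```text
time: 15.35
tool_pos: [0.5508, -0.0115, 0.2041]
ee_rot: [-1.571, -0.001, -0.134]
wrist_force: [0.0, -0.5, -2.8]
width: 0.0422
time: 15.98
tool_pos: [0.4334, -0.0112, 0.2021]
ee_rot: [-1.57, 0.001, -0.132]
wrist_force: [-0.2, -0.9, -2.5]
width: 0.0425
t 15.97 shift [  30.4    1.8 -308.5] turn [-0.   0.1 -0.1] w 42.5 F [-0.2 -0.9 -2.5]
```

View pics/s7.png

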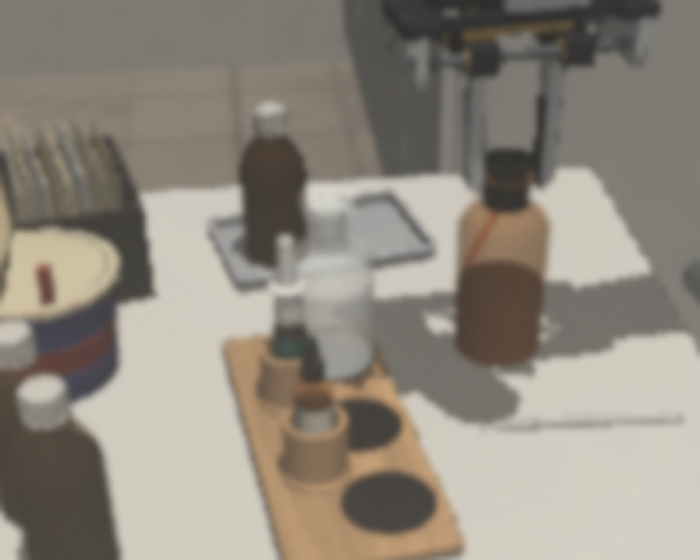

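```bash
python3 -m creep '[[0,0,-16,0,0,0,255],[0,0,-50,0,0,0,255],[0,0,-95,0,0,0,255],[0,0,-140,0,0,0,255],[0,0,-185,0,0,0,255]]';python3 -m creep '[[3,0,-40,0,0,0,255],[10,0,-75,0,0,0,255],[20,0,-103,0,0,0,255],[28,0,-118,0,0,0,255],[30,0,-123,0,0,0,255]]'
python3 - <<'E'
from h import *
go(.423,-.321,.142,-.133)
E
```

```text
time: 16.65
tool_pos: [0.4107, -0.1977, 0.2022]
ee_rot: [-1.571, -0.0, -0.134]
wrist_force: [0.6, 0.8, -2.2]
width: 0.0419
time: 17.27
tool_pos: [0.4243, -0.3222, 0.2018]
ee_rot: [-1.57, 0.001, -0.134]
wrist_force: [-0.0, -0.5, -2.6]
width: 0.0421
t 17.27 shift [-1.4 59.8  0.9] turn [-0.1 -0.1 -0.1] w 42.1 F [-0.  -0.5 -2.6]
```

```bash
python3 -m creep '[[0,12,0,0,0,0,255],[0,28,0,0,0,0,255],[0,44,0,0,0,0,255],[0,53,0,0,0,0,255],[0,57,0,0,0,0,255]]';python3 -m creep '[[0,0.5,0,0,0,0,255],[0,1,0,0,0,0,255],[0,1,0,0,0,0,255]]';python3 -m creep '[[0,0.5,0,0,0,0,255],[0,1,0,0,0,0,255],[0,1,0,0,0,0,255]]'
```

```text
time: 17.9
tool_pos: [0.4238, -0.3209, 0.1444]
ee_rot: [-1.57, 0.001, -0.133]
wrist_force: [0.7, -0.3, -2.5]
width: 0.042
time: 18.27
tool_pos: [0.4243, -0.3217, 0.1451]
ee_rot: [-1.571, -0.001, -0.134]
wrist_force: [-0.4, -0.5, -3.0]
width: 0.0423
time: 18.65
tool_pos: [0.4241, -0.3214, 0.1434]
ee_rot: [-1.571, 0.0, -0.134]
wrist_force: [0.2, 0.4, -2.8]
width: 0.0417
```

```bash
python3 -m creep '[[0,0.5,0,0,0,0,255],[0,1,0,0,0,0,255],[0,1,0,0,0,0,255]]';python3 -m creep '[[0,0.5,0,0,0,0,255],[0,1,0,0,0,0,255],[0,1,0,0,0,0,255]]'
```

```text
time: 19.02
tool_pos: [0.4241, -0.3214, 0.1424]
ee_rot: [-1.571, 0.0, -0.134]
wrist_force: [0.2, -0.1, -3.6]
width: 0.042
time: 19.4
tool_pos: [0.4242, -0.3216, 0.1421]
ee_rot: [-1.571, -0.001, -0.134]
wrist_force: [-1.1, -0.1, -0.2]
width: 0.0421
```

```bash
python3 -m creep '[[0,-1,0,0,0,0,220],[0,-1,0,0,0,0,160],[0,-1,0,0,0,0,100],[0,-1,0,0,0,0,70],[0,-1,0,0,0,0,60]]';python3 -m creep '[[0,-8,0,0,0,0,60],[0,-30,0,0,0,0,60],[0,-60,0,0,0,0,60],[0,-90,0,0,0,0,60],[0,-110,0,0,0,0,60]]'
python3 - <<'E'
from h import *
go(.6005,.031,.24,-.129)
s=robot.snapshot('scene'); a=s['color'][80:240,150:350]; cv2.imwrite('pics/s8.png',cv2.resize(a,None,fx=3.5,fy=3.5,interpolation=2))
for n in ['fresh_dropper','spent_dropper','brown_jar','amber_bottle']: print(n,[(np.round(d['point'],4),d['p']) for d in robot.landmark_of(n,'scene')][:2])
E
```

```text
time: 20.02
tool_pos: [0.4243, -0.3216, 0.143]
ee_rot: [-1.571, -0.001, -0.134]
wrist_force: [0.1, 0.0, -0.3]
width: 0.0686
time: 20.65
tool_pos: [0.4245, -0.3218, 0.2552]
ee_rot: [-1.573, -0.003, -0.134]
wrist_force: [-0.4, -0.0, -0.4]
width: 0.0719
t 20.65 shift [127.4  14.8 373.1] turn [ 0.1 -0.3  0.2] w 71.9 F [-0.4 -0.  -0.4]
fresh_dropper [(array([0.6031, 0.0345, 0.0493]), 0.61)]
spent_dropper [(array([0.5056, 0.397 , 0.0381]), 0.9), (array([ 0.5207, -0.3191,  0.0036]), 0.5)]
brown_jar [(array([ 0.4274, -0.3265,  0.0024]), 0.94)]
amber_bottle [(array([ 0.5229, -0.317 ,  0.0014]), 0.97)]
```

View pics/s8.png

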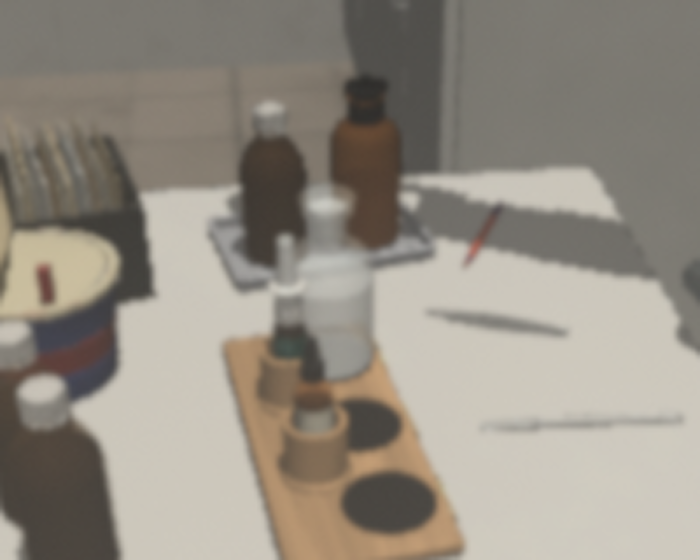

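```bash
python3 -m creep '[[18,0,52,0,0,0,0],[36,3,104,0,0,0,0],[54,6,156,0,0,0,0],[72,10,208,0,0,0,0],[90,14,260,0,0,0,0]]';python3 -m creep '[[17,0,50,0,0,0,0],[34,0,98,0,0,0,0],[37.5,0,112,0,0,0,0],[37.5,0,113,0,0,0,0],[37.5,0,113,0,0,0,0]]'
python3 - <<'E'
from h import *
s=robot.snapshot('scene')
p=lambda c,z: ray(s,((c[0]+.5)/3.5-.5+150,(c[1]+.5)/3.5-.5+80),z).round(4)
print('cup',p((317,418),.068),'teat',p((312,347),.140))
go(.6005,.031,.155,-.129)
a=s['color'][80:240,150:350]; cv2.imwrite('pics/s9.png',cv2.resize(a,None,fx=3.5,fy=3.5,interpolation=2))
E
```

```text
time: 21.52
tool_pos: [0.5479, -0.074, 0.2367]
ee_rot: [-1.571, 0.002, -0.134]
wrist_force: [0.5, -0.0, -0.0]
width: 0.0942
time: 22.15
tool_pos: [0.5996, 0.03, 0.2382]
ee_rot: [-1.572, 0.001, -0.135]
wrist_force: [0.2, -0.3, -0.4]
width: 0.094
cup [0.6012 0.0317 0.068 ] teat [0.6071 0.0442 0.14  ]
t 22.2 shift [ 0.7 83.4  1.4] turn [ 0.  -0.4 -0. ] w 94.2 F [-0.3  0.3  1.2]
```

View pics/s9.png

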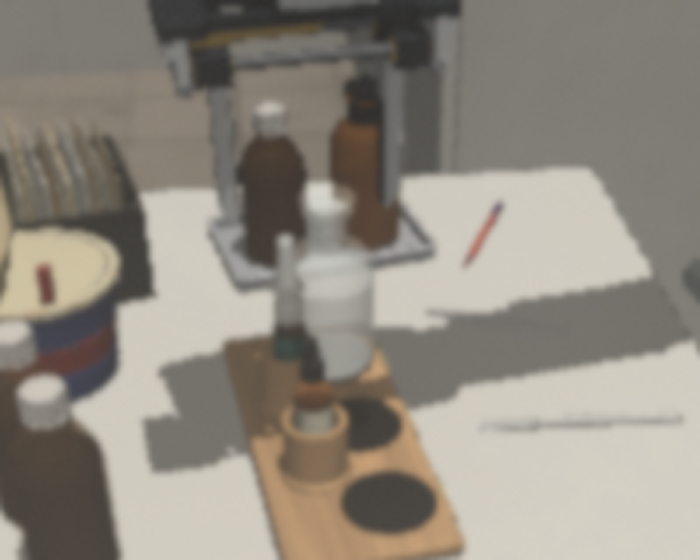

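```bash
python3 -m creep '[[1,30,1,0,0,0,0],[1,70,1,0,0,0,0],[1,110,1,0,0,0,0],[1,140,1,0,0,0,0],[1,155,1,0,0,0,0]]';python3 -m creep '[[0,4,0,0,0,0,0],[0,8,0,0,0,0,0],[0,9,0,0,0,0,0]]'
python3 - <<'E'
from h import *
go(.6008,.0313,.072,-.129)
s=robot.snapshot('scene')
a=s['color'][120:240,180:320]; cv2.imwrite('pics/s10.png',cv2.resize(a,None,fx=5,fy=5,interpolation=2))
E
```

```text
time: 22.82
tool_pos: [0.5999, 0.0307, 0.0816]
ee_rot: [-1.571, 0.003, -0.136]
wrist_force: [-0.9, 0.0, 0.8]
width: 0.0939
time: 23.2
tool_pos: [0.602, 0.032, 0.0756]
ee_rot: [-1.571, -0.002, -0.134]
wrist_force: [-0.1, 0.4, -0.2]
width: 0.0941
t 23.2 shift [-1.1  3.6 -0.9] turn [-0.  -0.3  0.1] w 94.1 F [-0.1  0.4 -0.2]
```

View pics/s10.png

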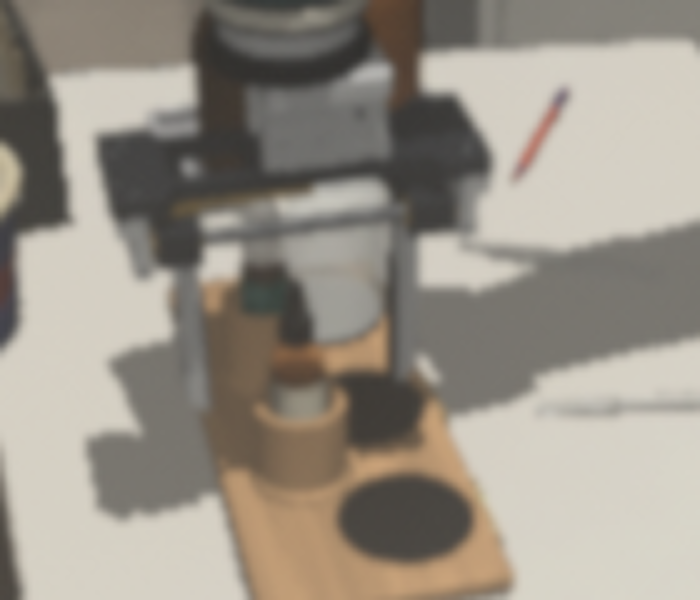

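```bash
python3 -m creep '[[-1,2,-0.5,0,0,0,60],[-1,3,-0.5,0,0,0,120],[-1,3,-0.5,0,0,0,170],[-1,3,-0.5,0,0,0,255],[-1,3,-0.5,0,0,0,255]]';python3 -m creep '[[0,0,0,0,0,0,255],[0,0,0,0,0,0,255],[0,0,0,0,0,0,255],[0,0,0,0,0,0,255],[0,0,0,0,0,0,255]]'; python3 -m creep '[[0,0,0,0,0,0,255],[0,0,0,0,0,0,255]]'
python3 - <<'E'
from h import *
go(.6008,.0313,.072,-.129)
s=robot.snapshot('scene')
a=s['color'][120:240,180:320]; cv2.imwrite('pics/s11.png',cv2.resize(a,None,fx=5,fy=5,interpolation=2))
E
```

```text
time: 23.88
tool_pos: [0.6003, 0.0317, 0.0715]
ee_rot: [-1.571, -0.0, -0.134]
wrist_force: [0.6, 0.0, -0.1]
width: 0.0477
time: 24.5
tool_pos: [0.6003, 0.0318, 0.0715]
ee_rot: [-1.571, -0.0, -0.134]
wrist_force: [0.5, 0.1, -0.1]
width: 0.029
time: 24.75
tool_pos: [0.6003, 0.0317, 0.0715]
ee_rot: [-1.571, -0.0, -0.134]
wrist_force: [0.5, 0.8, -0.1]
width: 0.0288
t 24.75 shift [ 0.5 -0.5 -0.4] turn [ 0.  -0.3  0. ] w 28.8 F [ 0.5  0.8 -0.1]
```

View pics/s11.png

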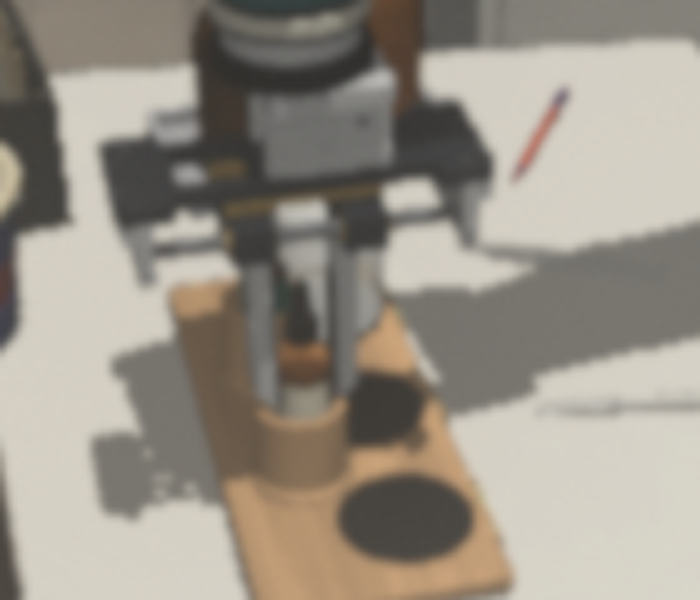

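```bash
python3 -m creep '[[0,-5,0,0,0,0,255],[0,-17,0,0,0,0,255],[0,-32,0,0,0,0,255],[0,-47,0,0,0,0,255],[0,-60,0,0,0,0,255]]';python3 -m creep '[[0,-2,10,0,0,0,255],[-18,-2,40,0,0,0,255],[-40,-2,80,0,0,0,255],[-62,-2,120,0,0,0,255],[-82,-2,160,0,0,0,255]]'
python3 - <<'E'
from h import *
go(.5005,.321,.13,-.134)
s=robot.snapshot('scene');cv2.imwrite('pics/s12.png',s['color'])
a=s['color'][120:320,200:450]; cv2.imwrite('pics/s12c.png',cv2.resize(a,None,fx=3,fy=3,interpolation=2))
E
```

```text
time: 25.42
tool_pos: [0.6007, 0.0317, 0.1333]
ee_rot: [-1.571, -0.002, -0.134]
wrist_force: [-0.4, 0.5, 0.2]
width: 0.0288
time: 26.05
tool_pos: [0.5391, 0.2031, 0.1329]
ee_rot: [-1.571, 0.001, -0.133]
wrist_force: [0.3, 0.1, -0.1]
width: 0.0291
t 26.05 shift [-54.    3.  111.7] turn [ 0.   0.  -0.1] w 29.1 F [ 0.3  0.1 -0.1]
```

View pics/s12c.png

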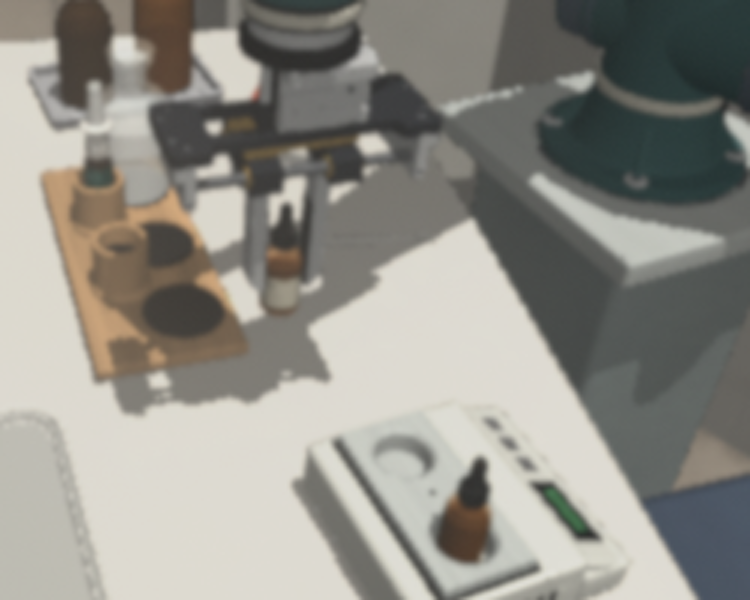

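```bash
python3 - <<'E'
from h import *
s=robot.snapshot('scene')
p=lambda c,z: ray(s,((c[0]+.5)/3-.5+200,(c[1]+.5)/3-.5+120),z).round(4)
o=robot.get_obs()['tool_pos'];print(o)
print('teat',p((287,206),o[2]-.0235+.092),'foot',p((280,307),o[2]-.0235))
for c in [o+[0,0,.0685],o-[0,0,.0235]]: print(((proj(s,c)-[200,120])*3).round())
print('well',p((403,458),.062), 'spent teat',p((480,461),.134))
print('block',rectpose([p(c,.062) for c in [(338,440),(383,420),(540,571),(440,597)]]))
a=s['color'][250:330,290:390]; cv2.imwrite('pics/s13.png',cv2.resize(a,None,fx=7,fy=7,interpolation=2))
E
```

```text
[0.53812576 0.20568181 0.13298699]
teat [0.541  0.2061 0.2015] foot [0.539  0.2039 0.1095]
[290. 204.]
[281. 307.]
well [0.504  0.3253 0.062 ] spent teat [0.5055 0.3945 0.134 ]
block (array([0.5126  , 0.360775]), [np.float64(0.0386), np.float64(0.1437), np.float64(0.0666), np.float64(0.1301)], [np.float64(-3.0195), np.float64(1.7421), np.float64(-0.1022), np.float64(-1.5977)])
```

View pics/s13.png

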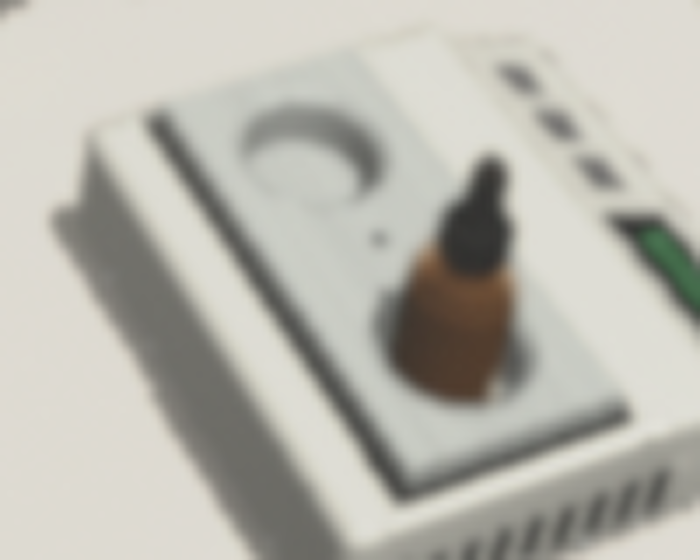

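```bash
python3 -m creep '[[-10,0,25,0,0,0,255],[-26,0,60,0,0,0,255],[-42,0,90,0,0,0,255],[-50,6,108,0,0,0,255],[-52.5,16,114,0,0,0,255]]'; python3 -m creep '[[0,8,0,0,0,0,255],[0,16,0,0,0,0,255],[0,20,0,0,0,0,255],[0,20,0,0,0,0,255]]'
python3 - <<'E'
from h import *
go(.5022,.324,.0935,-.134)
s=robot.snapshot('scene')
a=s['color'][240:330,290:390]; cv2.imwrite('pics/s14.png',cv2.resize(a,None,fx=6.5,fy=6.5,interpolation=2))
s=robot.snapshot('top')
a=s['color'][210:290,140:230]; cv2.imwrite('pics/t14.png',cv2.resize(a,None,fx=7,fy=7,interpolation=2))
E
```

```text
time: 26.78
tool_pos: [0.5034, 0.3218, 0.1168]
ee_rot: [-1.571, -0.0, -0.133]
wrist_force: [0.1, -0.3, -0.5]
width: 0.0291
time: 27.28
tool_pos: [0.5035, 0.3206, 0.097]
ee_rot: [-1.571, 0.001, -0.134]
wrist_force: [-0.0, -0.3, -0.0]
width: 0.0288
t 27.27 shift [-1.7  3.5  3.2] turn [ 0. -0. -0.] w 28.8 F [-0.  -0.3 -0. ]
```

View pics/s14.png

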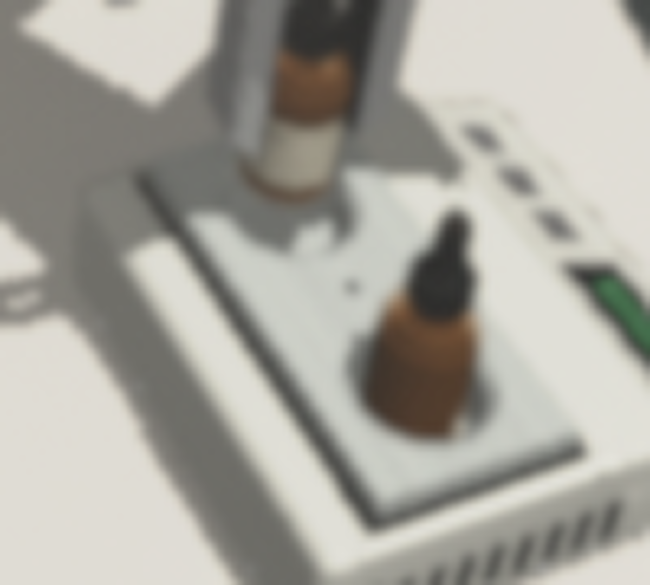

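View pics/t14.png

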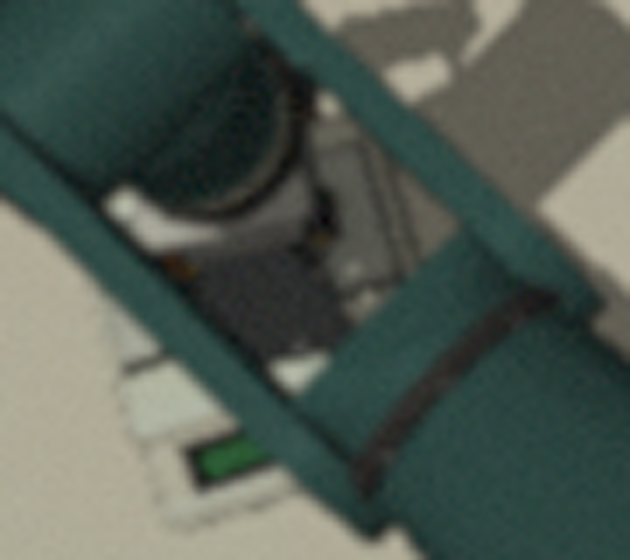

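```bash
python3 - <<'E'
from h import *
s=robot.snapshot('scene'); o=robot.get_obs()['tool_pos']; print(o)
print(ray(s,(334.5,264.2),.0735), ray(s,(334.1,271.9),.062), proj(s,[o[0],o[1],.0735]))
E
```

```text
[0.50378806 0.32115232 0.09793308]
[0.49842806 0.31537807 0.0735    ] [0.50325439 0.32442971 0.062     ] [333.7329975  266.95461357]
```

```bash
python3 - <<'E'
from h import *
s=robot.snapshot('scene'); o=robot.get_obs()['tool_pos']
def ov(img,c,r,z,x0,y0,f,col):
    t=np.linspace(0,2*np.pi,60); P=np.array([proj(s,[c[0]+r*np.cos(a),c[1]+r*np.sin(a),z]) for a in t])
    P=((P-[x0,y0]+.5)*f-.5); cv2.polylines(img,[P.round().astype(np.int32)],True,col,1); print(P.min(0).round(),P.max(0).round())
a=cv2.imread('pics/s14.png'); z=o[2]-.0235
ov(a,o,.015,z,290,240,6.5,(0,0,255)); ov(a,o,.015,z+.046,290,240,6.5,(0,255,255)); ov(a,(.5033,.3244),.019,.062,290,240,6.5,(255,0,0))
b=cv2.imread('pics/scene0.png')[240:330,290:390]; b=cv2.resize(b,None,fx=6.5,fy=6.5,interpolation=2)
ov(b,(.5033,.3244),.019,.062,290,240,6.5,(255,0,0)); ov(b,(.5022,.323),.019,.062,290,240,6.5,(0,0,255))
cv2.imwrite('pics/ov1.png',np.hstack([a[:450,:400],b[:450,:400]]))
E
```

```text
[238. 140.] [337. 213.]
[256.  35.] [359. 108.]
[227. 164.] [352. 258.]
[227. 164.] [352. 258.]
[228. 160.] [352. 254.]
```

View pics/ov1.png

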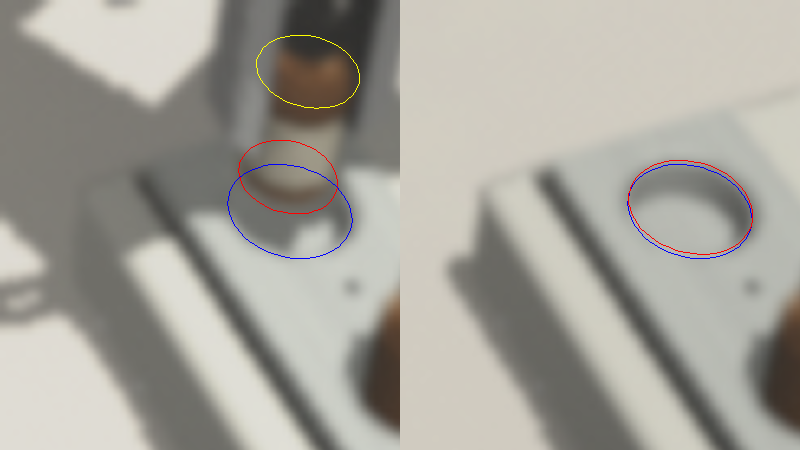

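```bash
cat >> h.py <<'E'
def ov(s,img,c,r,z,x0,y0,f,col):
    t=np.linspace(0,2*np.pi,60); P=np.array([proj(s,[c[0]+r*np.cos(a),c[1]+r*np.sin(a),z]) for a in t])
    P=((P-[x0,y0]+.5)*f-.5); cv2.polylines(img,[P.round().astype(np.int32)],True,col,1)
E
python3 - <<'E'
from h import *
s=robot.snapshot('scene'); o=robot.get_obs()['tool_pos']
a=s['color'][225:285,300:370]; a=cv2.resize(a,None,fx=10,fy=10,interpolation=2); z=o[2]-.0235
for zz,r in ((0,.015),(.046,.015),(.055,.0095),(.069,.0095)): ov(s,a,o,r,z+zz,300,225,10,(0,0,255))
cv2.imwrite('pics/ov2.png',a)
E
```

```text
(no output)
```

View pics/ov2.png

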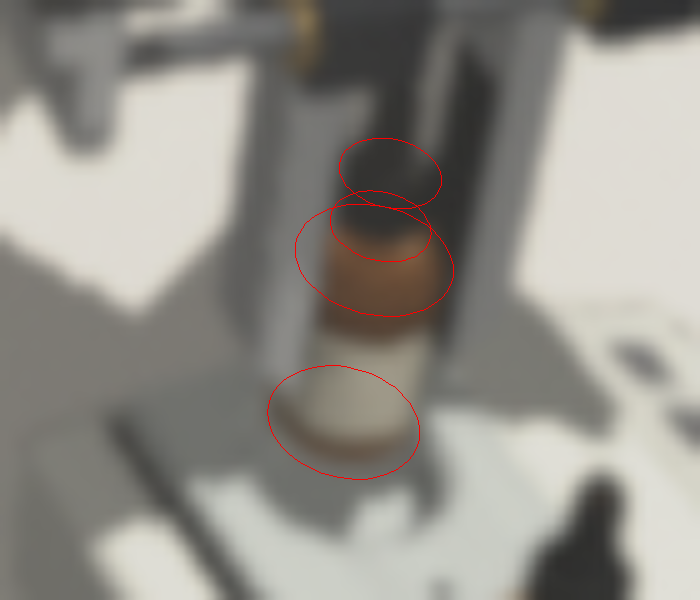

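```bash
python3 - <<'E'
from h import *
go(.5025,.3235,.0795,-.134)
E
python3 -m creep '[[-1,3,1,0,0,0,255],[-1.5,6,2,0,0,0,255],[-1.5,9,2,0,0,0,255],[-1.5,12,2,0,0,0,255],[-1.5,12,2,0,0,0,255]]'
python3 - <<'E'
from h import *
go(.5025,.3235,.0655,-.134)
s=robot.snapshot('scene'); o=robot.get_obs()['tool_pos']
a=s['color'][225:285,300:370]; a=cv2.resize(a,None,fx=10,fy=10,interpolation=2)
cv2.imwrite('pics/s15.png',a)
E
```

```text
t 27.52 shift [-1.5 18.5  2. ] turn [-0.  0.  0.] w 28.9 F [-1.   0.2 -0.1]
time: 28.15
tool_pos: [0.5019, 0.3233, 0.0849]
ee_rot: [-1.571, 0.001, -0.134]
wrist_force: [0.3, 0.4, -1.3]
width: 0.0291
t 28.15 shift [ 0.5 19.4  0.3] turn [ 0.  0. -0.] w 29.1 F [ 0.3  0.4 -1.3]
```

View pics/s15.png

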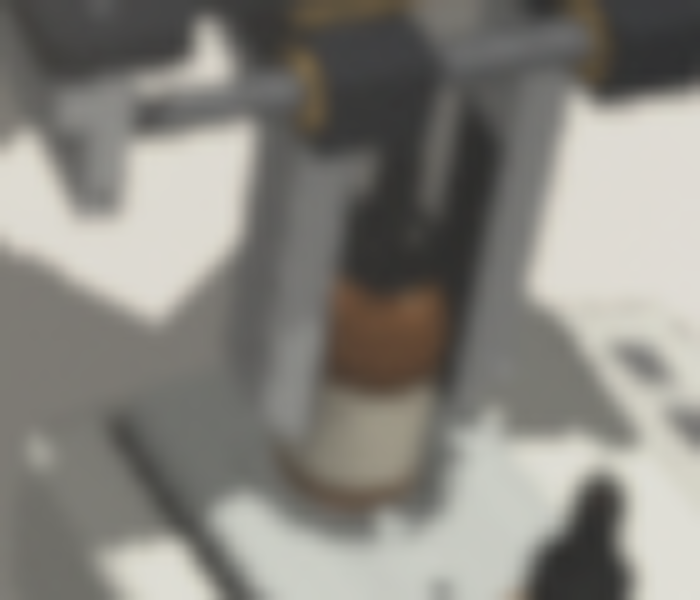

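```bash
python3 -m creep '[[1,0,1,0,0,0,255],[1.5,2,1.5,0,0,0,255],[1.5,4,1.5,0,0,0,255],[1.5,6,1.5,0,0,0,255],[1.5,6,1.5,0,0,0,255]]'
python3 - <<'E'
from h import *
go(.5035,.3245,.0655,-.134)
s=robot.snapshot('scene'); o=robot.get_obs()['tool_pos']
a=s['color'][235:295,300:370]; a=cv2.resize(a,None,fx=10,fy=10,interpolation=2)
cv2.imwrite('pics/s16.png',a)
E
```

```text
time: 28.82
tool_pos: [0.5037, 0.3246, 0.0791]
ee_rot: [-1.571, 0.0, -0.134]
wrist_force: [0.1, 0.3, -0.5]
width: 0.0291
t 28.82 shift [-0.2 13.6 -0.1] turn [ 0.  0. -0.] w 29.1 F [ 0.1  0.3 -0.5]
```

View pics/s16.png

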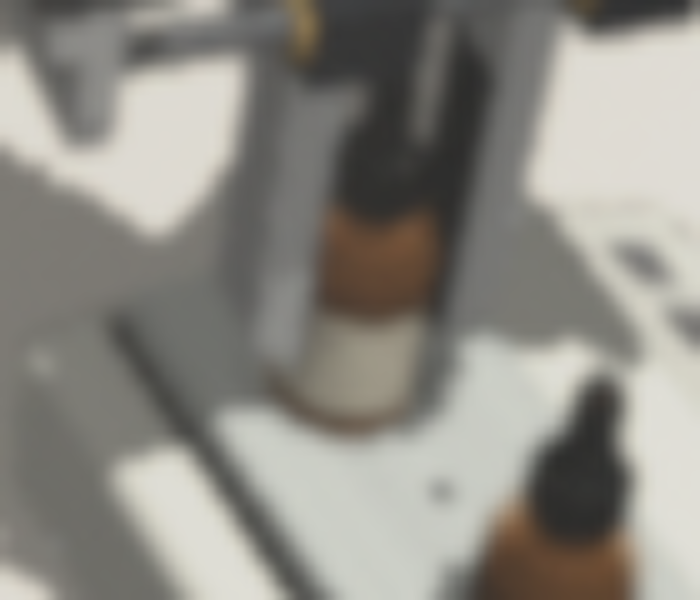

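```bash
python3 -m creep '[[0,1,0,0,0,0,255],[0,2,0,0,0,0,255],[0,3,0,0,0,0,255],[0,4,0,0,0,0,255],[0,4,0,0,0,0,255]]'; python3 -m creep '[[0,1,0,0,0,0,255],[0,2,0,0,0,0,255],[0,3,0,0,0,0,255],[0,4,0,0,0,0,255],[0,4,0,0,0,0,255]]'
python3 - <<'E'
from h import *
go(.5035,.3245,.0655,-.134)
s=robot.snapshot('scene'); o=robot.get_obs()['tool_pos']
a=s['color'][235:295,300:370]; a=cv2.resize(a,None,fx=10,fy=10,interpolation=2)
cv2.imwrite('pics/s17.png',a)
E
```

```text
time: 29.5
tool_pos: [0.5038, 0.3246, 0.0753]
ee_rot: [-1.571, 0.0, -0.134]
wrist_force: [-0.2, -0.3, -0.6]
width: 0.0291
time: 30.12
tool_pos: [0.5038, 0.3246, 0.0713]
ee_rot: [-1.571, 0.0, -0.134]
wrist_force: [0.0, 0.9, 0.7]
width: 0.029
t 30.12 shift [-0.3  5.8 -0.2] turn [ 0.  0. -0.] w 29.0 F [0.  0.9 0.7]
```

View pics/s17.png

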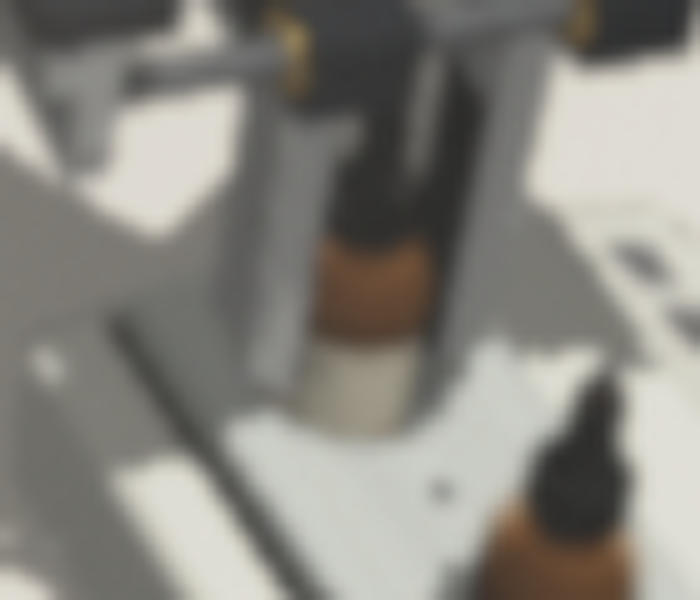

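```bash
python3 -m creep '[[0,1,0,0,0,0,255],[0,2,0,0,0,0,255],[0,3,0,0,0,0,255],[0,4,0,0,0,0,255],[0,4,0,0,0,0,255]]'; python3 -m creep '[[0,0.5,0,0,0,0,255],[0,1,0,0,0,0,255],[0,1,0,0,0,0,255]]'; python3 -m creep '[[0,0.5,0,0,0,0,255],[0,1,0,0,0,0,255],[0,1,0,0,0,0,255]]'
```

```text
time: 30.8
tool_pos: [0.5038, 0.3246, 0.0673]
ee_rot: [-1.571, 0.0, -0.134]
wrist_force: [-0.1, -0.1, 0.1]
width: 0.0292
time: 31.18
tool_pos: [0.5039, 0.3247, 0.0664]
ee_rot: [-1.571, 0.0, -0.134]
wrist_force: [-0.6, 0.1, -0.0]
width: 0.0291
time: 31.55
tool_pos: [0.5039, 0.3247, 0.0655]
ee_rot: [-1.571, -0.0, -0.134]
wrist_force: [-0.5, -0.9, -0.3]
width: 0.0288
```

```bash
python3 -m creep '[[0,0.5,0,0,0,0,255],[0,1,0,0,0,0,255],[0,1,0,0,0,0,255]]'
```

```text
time: 31.92
tool_pos: [0.504, 0.3248, 0.0655]
ee_rot: [-1.571, -0.0, -0.134]
wrist_force: [-2.0, -1.5, 5.4]
width: 0.0289
```

```bash
python3 -m creep '[[0,-1,0,0,0,0,200],[0,-1,0,0,0,0,120],[0,-1,0,0,0,0,60],[0,-1,0,0,0,0,0],[0,-1,0,0,0,0,0]]'; python3 -m creep '[[0,-4,0,0,0,0,0],[0,-15,0,0,0,0,0],[0,-45,0,0,0,0,0],[0,-85,0,0,0,0,0],[0,-120,0,0,0,0,0]]'
python3 - <<'E'
from h import *
go(.505,.396,.17,-.134)
s=robot.snapshot('scene')
a=s['color'][235:325,290:390]; a=cv2.resize(a,None,fx=7,fy=7,interpolation=2)
cv2.imwrite('pics/s18.png',a)
for n in ['fresh_dropper','spent_dropper','heater']: print(n,[(np.round(d['point'],4),d['p']) for d in robot.landmark_of(n,'scene')][:3])
E
```

```text
time: 32.55
tool_pos: [0.5039, 0.3246, 0.0652]
ee_rot: [-1.571, 0.0, -0.134]
wrist_force: [0.4, -0.5, 0.6]
width: 0.0655
time: 33.17
tool_pos: [0.5042, 0.3249, 0.1881]
ee_rot: [-1.57, -0.002, -0.134]
wrist_force: [0.6, -0.2, 1.4]
width: 0.0942
t 33.17 shift [-8.7 18.2 70.6] turn [-0.1  0.   0.1] w 94.2 F [ 0.6 -0.2  1.4]
fresh_dropper [(array([0.5043, 0.3236, 0.0376]), 0.82)]
spent_dropper []
heater [(array([ 0.4786,  0.3561, -0.0007]), 0.65), (array([ 0.5427, -0.1075,  0.0179]), 0.6)]
```

View pics/s18.png

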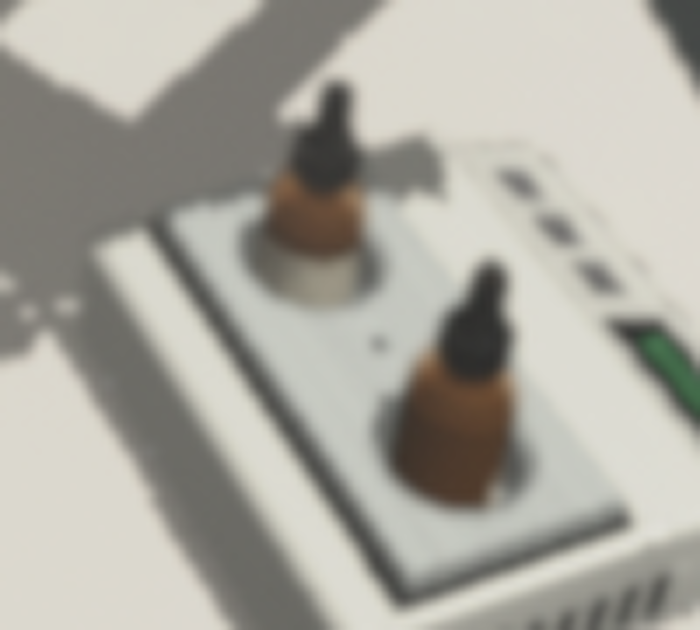

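```bash
python3 - <<'E'
from h import *
s=robot.snapshot('scene')
p=lambda c,z: ray(s,((c[0]+.5)/7-.5+290,(c[1]+.5)/7-.5+235),z).round(4)
print(p((336,85),.134),p((490,265),.134), 'collars', p((326,175),.104),p((473,365),.104))
E
```

```text
[0.5061 0.3241 0.134 ] [0.5045 0.3927 0.134 ] collars [0.5076 0.3288 0.104 ] [0.5078 0.3988 0.104 ]
```

```bash
python3 -m creep '[[-3,0,20,0,0,0,0],[-7,0,45,0,0,0,0],[-10,0,65,0,0,0,0],[-10,0,69,0,0,0,0],[-10,0,69,0,0,0,0]]'
python3 - <<'E'
from h import *
go(.5035,.3945,.0655,-.134)
E
```

```text
time: 34.05
tool_pos: [0.503, 0.3946, 0.1848]
ee_rot: [-1.572, 0.001, -0.133]
wrist_force: [0.6, -0.2, 1.1]
width: 0.0939
t 34.05 shift [6.000e-01 1.193e+02 1.000e-01] turn [ 0.1  0.1 -0. ] w 93.9 F [ 0.6 -0.2  1.1]
```

```bash
python3 -m creep '[[0,25,0,0,0,0,0],[0,55,0,0,0,0,0],[0,85,0,0,0,0,0],[0,105,0,0,0,0,0],[0,113,0,0,0,0,0]]'; python3 -m creep '[[0,0,0,0,0,0,0],[0,0,0,0,0,0,0]]'
python3 - <<'E'
from h import *
go(.5035,.3945,.0655,-.134)
s=robot.snapshot('scene')
a=s['color'][205:325,280:420]; a=cv2.resize(a,None,fx=5,fy=5,interpolation=2)
cv2.imwrite('pics/s19.png',a)
E
```

```text
time: 34.67
tool_pos: [0.5028, 0.3936, 0.0711]
ee_rot: [-1.572, 0.001, -0.134]
wrist_force: [-0.2, -0.7, 0.1]
width: 0.0939
time: 34.92
tool_pos: [0.504, 0.3949, 0.074]
ee_rot: [-1.569, -0.002, -0.134]
wrist_force: [0.3, 0.4, -0.1]
width: 0.094
t 34.92 shift [-0.5  8.5 -0.5] turn [-0.1  0.   0.1] w 94.0 F [ 0.3  0.4 -0.1]
```

View pics/s19.png

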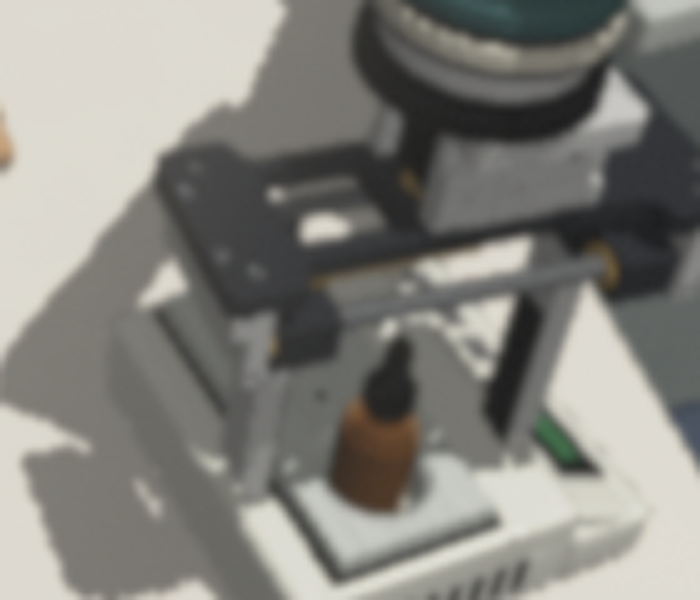

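```bash
python3 -m creep '[[0,3,0,0,0,0,30],[0,6,0,0,0,0,60],[0,8,0,0,0,0,100],[0,8,0,0,0,0,150],[0,8,0,0,0,0,255]]'; python3 -m creep '[[0,0,0,0,0,0,255],[0,0,0,0,0,0,255],[0,0,0,0,0,0,255],[0,0,0,0,0,0,255],[0,0,0,0,0,0,255]]'; python3 -m creep '[[0,0,0,0,0,0,255],[0,0,0,0,0,0,255]]'
```

```text
time: 35.6
tool_pos: [0.5032, 0.3944, 0.0644]
ee_rot: [-1.571, -0.0, -0.134]
wrist_force: [0.6, 1.1, -0.2]
width: 0.0474
time: 36.22
tool_pos: [0.5032, 0.3944, 0.0645]
ee_rot: [-1.571, -0.0, -0.134]
wrist_force: [-0.3, 0.1, 1.4]
width: 0.0291
time: 36.48
tool_pos: [0.5032, 0.3944, 0.0645]
ee_rot: [-1.571, -0.0, -0.134]
wrist_force: [-0.4, 0.1, 1.5]
width: 0.029
```

```bash
python3 -m creep '[[0,-5,0,0,0,0,255],[0,-17,0,0,0,0,255],[0,-45,0,0,0,0,255],[0,-80,0,0,0,0,255],[0,-115,0,0,0,0,255]]'; python3 -m creep '[[0,-15,0,0,0,0,255],[0,-15,-15,0,0,0,255],[15,-15,-45,0,0,0,255],[33,-15,-85,0,0,0,255],[50,-15,-125,0,0,0,255]]'
python3 - <<'E'
from h import *
go(.6003,.0317,.19,-.134)
s=robot.snapshot('scene')
a=s['color'][125:325,180:420]; a=cv2.resize(a,None,fx=3,fy=3,interpolation=2)
cv2.imwrite('pics/s20.png',a)
E
```

```text
time: 37.1
tool_pos: [0.5032, 0.3944, 0.1814]
ee_rot: [-1.57, -0.001, -0.134]
wrist_force: [-0.2, 1.2, -0.3]
width: 0.0293
time: 37.72
tool_pos: [0.535, 0.2615, 0.1918]
ee_rot: [-1.573, 0.004, -0.134]
wrist_force: [-0.3, -0.9, -0.6]
width: 0.029
t 37.73 shift [  95.3    2.  -219. ] turn [ 0.2  0.  -0.2] w 29.0 F [-0.3 -0.9 -0.6]
```

View pics/s20.png

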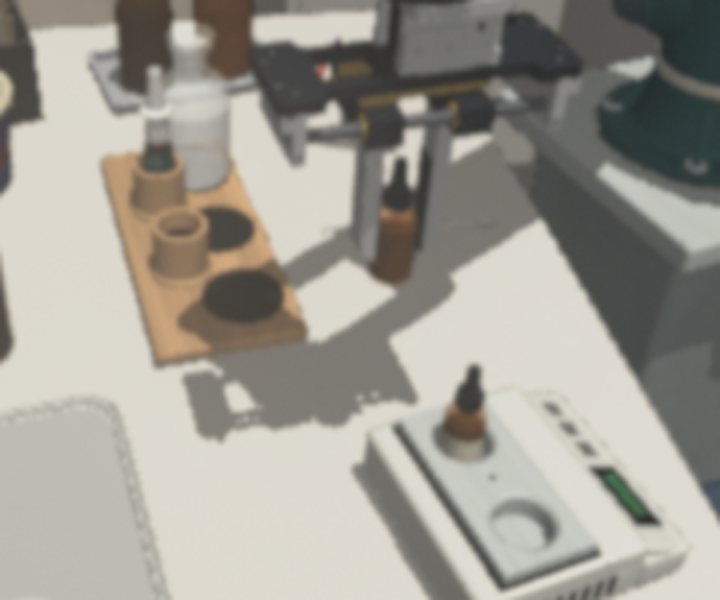

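```bash
python3 -m creep '[[15,0,-40,0,0,0,255],[36,0,-85,0,0,0,255],[57,0,-130,0,0,0,255],[76,0,-173,0,0,0,255],[91,0,-208,0,0,0,255]]'; python3 -m creep '[[4,15,-10,0,0,0,255],[4,35,-11,0,0,0,255],[4,55,-11,0,0,0,255],[4,70,-11,0,0,0,255],[4,80,-11,0,0,0,255]]';python3 -m creep '[[0,2,0,0,0,0,255],[0,2,0,0,0,0,255]]'
python3 - <<'E'
from h import *
go(.6005,.0315,.0705,-.134)
s=robot.snapshot('scene'); o=robot.get_obs()['tool_pos']
a=s['color'][150:230,200:290]; a=cv2.resize(a,None,fx=8,fy=8,interpolation=2); z=o[2]-.0225
for zz,r in ((0,.015),(.046,.015),(.069,.0095)): ov(s,a,o,r,z+zz,200,150,8,(0,0,255))
ov(s,a,(.6007,.0313),.019,.068,200,150,8,(255,0,0));ov(s,a,(.6007,.0313),.0245,.068,200,150,8,(255,0,0))
cv2.imwrite('pics/s21.png',a)
b=cv2.imread('pics/s20.png')
ov(s,b,(.6007,.0313),.019,.068,180,125,3,(255,0,0));ov(s,b,(.6007,.0313),.0245,.068,180,125,3,(255,0,0))
b=cv2.resize(b[150:350,100:320],None,fx=3,fy=3); cv2.imwrite('pics/s21b.png',b)
E
```

```text
time: 38.4
tool_pos: [0.5973, 0.0431, 0.1921]
ee_rot: [-1.572, 0.004, -0.135]
wrist_force: [0.4, 0.4, 0.6]
width: 0.0289
time: 39.02
tool_pos: [0.5999, 0.0348, 0.1124]
ee_rot: [-1.571, 0.003, -0.133]
wrist_force: [-1.1, 0.6, -0.0]
width: 0.0288
time: 39.28
tool_pos: [0.6013, 0.0343, 0.113]
ee_rot: [-1.571, -0.001, -0.133]
wrist_force: [0.6, 0.4, -0.6]
width: 0.0292
t 39.27 shift [-0.5 42.5 -2.9] turn [-0.   0.   0.1] w 29.2 F [ 0.6  0.4 -0.6]
```

View pics/s21.png

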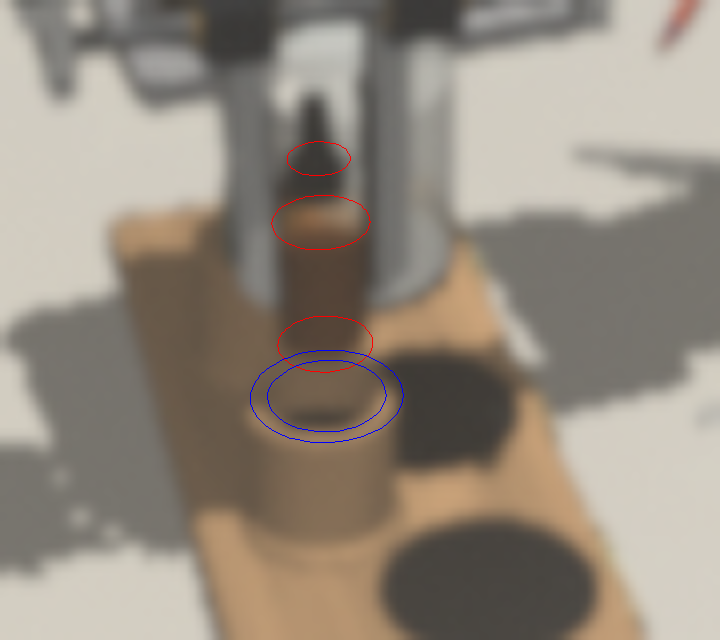

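View pics/s21b.png

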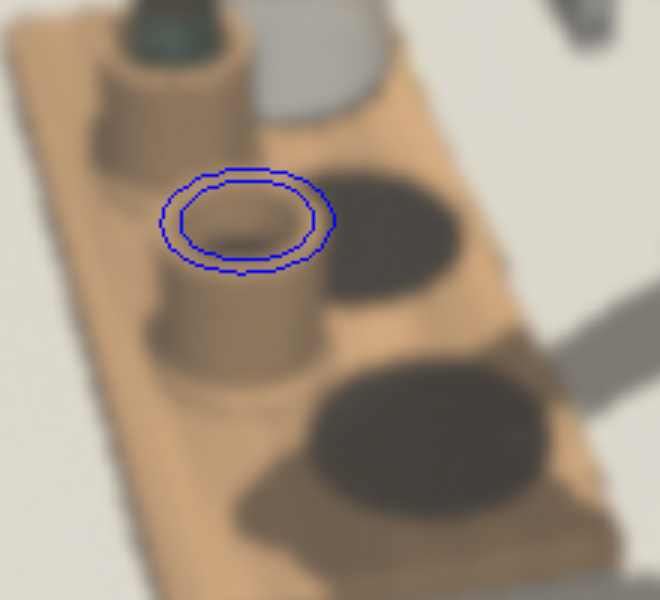

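```bash
python3 -m creep '[[0,4,-2,0,0,0,255],[-0.5,8,-3,0,0,0,255],[-0.5,12,-3,0,0,0,255],[-0.5,16,-3,0,0,0,255],[-0.5,17,-3,0,0,0,255]]';python3 -m creep '[[0,0,0,0,0,0,255],[0,0,0,0,0,0,255]]'
python3 - <<'E'
from h import *
go(.6005,.0315,.0705,-.134)
s=robot.snapshot('scene'); o=robot.get_obs()['tool_pos']
a=s['color'][150:230,200:290]; a=cv2.resize(a,None,fx=8,fy=8,interpolation=2)
cv2.imwrite('pics/s22.png',a)
E
```

```text
time: 39.95
tool_pos: [0.5999, 0.0312, 0.0948]
ee_rot: [-1.571, 0.001, -0.134]
wrist_force: [0.1, -0.1, -0.5]
width: 0.0289
time: 40.2
tool_pos: [0.6003, 0.0313, 0.0957]
ee_rot: [-1.571, -0.0, -0.134]
wrist_force: [-0.1, -0.3, 0.0]
width: 0.0288
t 40.2 shift [ 0.1 25.2  0.3] turn [0. 0. 0.] w 28.8 F [-0.1 -0.3  0. ]
```

View pics/s22.png

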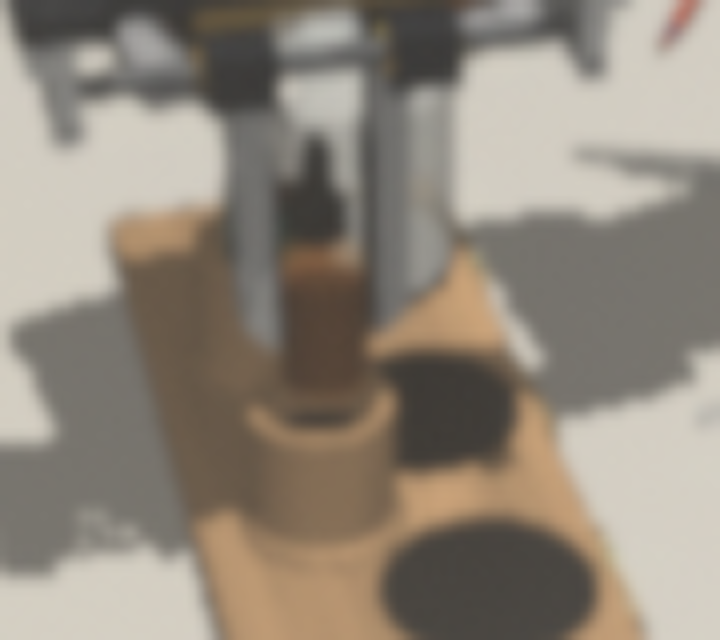

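```bash
python3 -m creep '[[0,2,1,0,0,0,255],[0,4,1.5,0,0,0,255],[0,6,1.5,0,0,0,255],[0,8,1.5,0,0,0,255],[0,8,1.5,0,0,0,255]]';python3 -m creep '[[0,2,0,0,0,0,255],[0,4,0,0,0,0,255],[0,4,0,0,0,0,255]]'
python3 - <<'E'
from h import *
go(.6005,.0315,.0705,-.134)
s=robot.snapshot('scene'); o=robot.get_obs()['tool_pos']
a=s['color'][150:230,200:290]; a=cv2.resize(a,None,fx=8,fy=8,interpolation=2)
cv2.imwrite('pics/s23.png',a)
E
```

```text
time: 40.88
tool_pos: [0.6002, 0.0327, 0.0871]
ee_rot: [-1.571, 0.001, -0.134]
wrist_force: [0.3, 0.6, -0.8]
width: 0.0287
time: 41.25
tool_pos: [0.6002, 0.0327, 0.0832]
ee_rot: [-1.571, 0.0, -0.134]
wrist_force: [-0.2, 0.1, -0.2]
width: 0.0288
t 41.25 shift [ 0.5 12.7 -1.2] turn [ 0.  0. -0.] w 28.8 F [-0.2  0.1 -0.2]
```

View pics/s23.png

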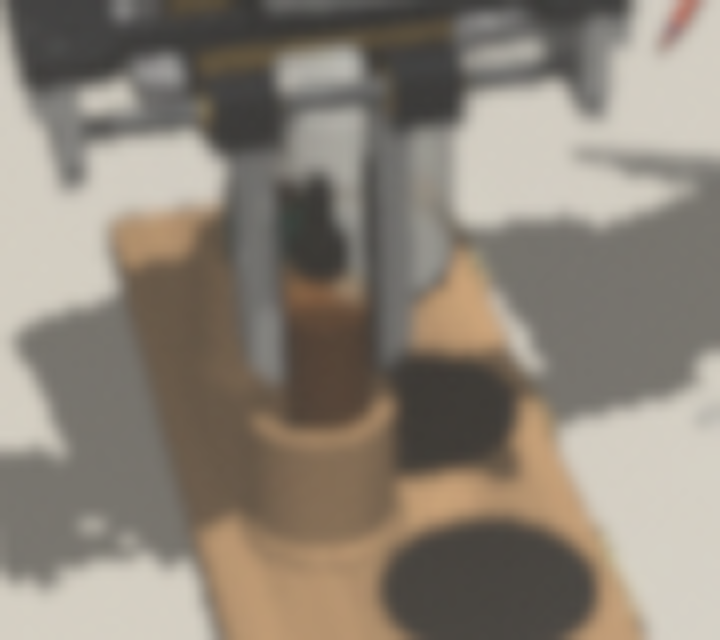

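Foot is inside the cup (bottom hidden behind the near rim at about (325,425) of the crop) and no force. Continue to the floor.

```bash
python3 -m creep '[[0,2,-0.5,0,0,0,255],[0,4,-0.5,0,0,0,255],[0,6,-0.5,0,0,0,255],[0,8,-0.5,0,0,0,255],[0,10,-0.5,0,0,0,255]]';python3 -m creep '[[0,0.5,0,0,0,0,255],[0,1,0,0,0,0,255],[0,1,0,0,0,0,255]]';python3 -m creep '[[0,0.5,0,0,0,0,255],[0,1,0,0,0,0,255],[0,1,0,0,0,0,255]]'
```

```text
time: 41.92
tool_pos: [0.6003, 0.0323, 0.0733]
ee_rot: [-1.571, 0.0, -0.134]
wrist_force: [-0.4, 0.1, -0.4]
width: 0.0291
time: 42.3
tool_pos: [0.6003, 0.0323, 0.0725]
ee_rot: [-1.571, -0.0, -0.134]
wrist_force: [0.9, 0.3, -0.3]
width: 0.0292
time: 42.68
tool_pos: [0.6002, 0.0322, 0.0714]
ee_rot: [-1.571, 0.0, -0.134]
wrist_force: [0.2, -0.3, -0.2]
width: 0.0291
```

```bash
python3 -m creep '[[0,0.5,0,0,0,0,255],[0,1,0,0,0,0,255],[0,1,0,0,0,0,255]]'
```

```text
time: 43.05
tool_pos: [0.6003, 0.0322, 0.0705]
ee_rot: [-1.571, -0.0, -0.134]
wrist_force: [0.6, -0.7, -0.5]
width: 0.0288
```

```bash
python3 -m creep '[[0,0.5,0,0,0,0,255],[0,0.5,0,0,0,0,255]]';  python3 -m creep '[[0,0.3,0,0,0,0,255],[0,0.3,0,0,0,0,255]]'
```

```text
time: 43.3
tool_pos: [0.6004, 0.0322, 0.0705]
ee_rot: [-1.571, -0.0, -0.134]
wrist_force: [-0.7, -0.0, 3.3]
width: 0.029
time: 43.55
tool_pos: [0.6003, 0.0323, 0.0705]
ee_rot: [-1.571, -0.0, -0.134]
wrist_force: [-2.4, -0.3, 5.9]
width: 0.029
```

Seated at 0.0705 as expected. Release and rise.

```bash
python3 -m creep '[[0,-1,0,0,0,0,200],[0,-1,0,0,0,0,120],[0,-1,0,0,0,0,60],[0,-1,0,0,0,0,60],[0,-1,0,0,0,0,60]]'; python3 -m creep '[[0,-4,0,0,0,0,60],[0,-18,0,0,0,0,60],[0,-60,0,0,0,0,60],[0,-115,0,0,0,0,60],[0,-175,0,0,0,0,60]]'
python3 - <<'E'
from h import *
go(.4243,-.3216,.25,-.134)
s=robot.snapshot('scene')
a=s['color'][80:330,150:450]; a=cv2.resize(a,None,fx=2.3,fy=2.3,interpolation=2)
cv2.imwrite('pics/s24.png',a)
for n in ['fresh_dropper','spent_dropper','brown_jar']: print(n,[(np.round(d['point'],4),d['p']) for d in robot.landmark_of(n,'scene')][:3])
E
```

```text
time: 44.18
tool_pos: [0.6003, 0.0323, 0.0705]
ee_rot: [-1.571, 0.0, -0.134]
wrist_force: [0.6, 0.4, 0.9]
width: 0.0658
time: 44.8
tool_pos: [0.5999, 0.0323, 0.2481]
ee_rot: [-1.571, -0.0, -0.134]
wrist_force: [1.1, 0.0, 0.3]
width: 0.0714
t 44.8 shift [-126.9   -1.9 -374.1] turn [0. 0. 0.] w 71.4 F [1.1 0.  0.3]
fresh_dropper [(array([0.5036, 0.3243, 0.043 ]), 0.85), (array([ 0.5848, -0.0645,  0.0454]), 0.66)]
spent_dropper [(array([0.5986, 0.0333, 0.0427]), 0.72)]
brown_jar [(array([ 0.4259, -0.3256,  0.0015]), 0.57)]
```

View pics/s24.png

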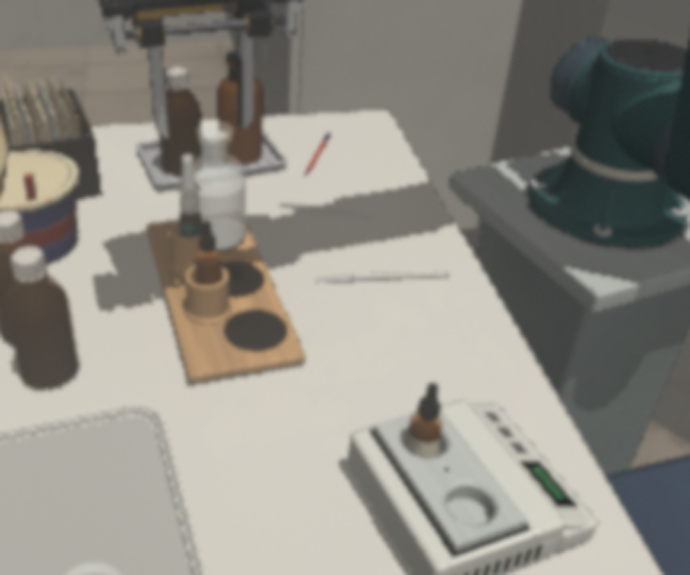

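```bash
python3 -m creep '[[-15,0,-45,0,0,0,60],[-33,0,-97,0,0,0,60],[-51,0,-150,0,0,0,60],[-69,0,-203,0,0,0,60],[-86,0,-254,0,0,0,60]]'; python3 -m creep '[[-17,0,-50,0,0,0,60],[-33,0,-97,0,0,0,60],[-40,0,-117,0,0,0,60],[-41,0,-120,0,0,0,60],[-41,0,-120,0,0,0,60]]'
python3 - <<'E'
from h import *
go(.4242,-.3215,.143,-.134)
E
```

```text
time: 45.62
tool_pos: [0.4793, -0.209, 0.2435]
ee_rot: [-1.57, 0.004, -0.134]
wrist_force: [0.9, -0.5, 0.4]
width: 0.072
time: 46.25
tool_pos: [0.4245, -0.3207, 0.2445]
ee_rot: [-1.569, 0.002, -0.133]
wrist_force: [0.6, 0.1, -0.4]
width: 0.0719
t 46.25 shift [ -0.  101.5  -1. ] turn [-0.1  0.  -0.1] w 71.9 F [ 0.6  0.1 -0.4]
```

```bash
python3 -m creep '[[0,25,-0.5,0,0,0,60],[0,52,-0.5,0,0,0,60],[0,78,-0.5,0,0,0,60],[0,94,-0.5,0,0,0,60],[0,100,-0.5,0,0,0,60]]'; python3 -m creep '[[0,0,0,0,0,0,120],[0,0,0,0,0,0,200],[0,0,0,0,0,0,255],[0,0,0,0,0,0,255],[0,0,0,0,0,0,255]]';  python3 -m creep '[[0,0,0,0,0,0,255],[0,-6,0,0,0,0,255],[0,-20,0,0,0,0,255],[0,-40,0,0,0,0,255],[0,-60,0,0,0,0,255]]'
```

```text
time: 46.88
tool_pos: [0.4246, -0.3209, 0.1446]
ee_rot: [-1.57, 0.001, -0.132]
wrist_force: [0.2, 0.0, 0.6]
width: 0.0722
time: 47.5
tool_pos: [0.4247, -0.3224, 0.1466]
ee_rot: [-1.572, -0.001, -0.134]
wrist_force: [-0.4, 0.2, 2.8]
width: 0.0424
time: 48.12
tool_pos: [0.4244, -0.3218, 0.2062]
ee_rot: [-1.57, 0.001, -0.134]
wrist_force: [-0.4, -0.6, -3.4]
width: 0.0422
```

```bash
python3 -m creep '[[-4,0,12,0,0,0,255],[-14,0,42,0,0,0,255],[-24,0,82,0,0,0,255],[-32,0,124,0,0,0,255],[-36,0,166,0,0,0,255]]'; python3 -m creep '[[0,0,42,0,0,0,255],[0,0,82,0,0,0,255],[0,0,116,0,0,0,255],[0,0,134,0,0,0,255],[10,0,140,0,0,0,255]]'
python3 - <<'E'
from h import *
go(.551,-.012,.200,-.134)
E
```

```text
time: 48.75
tool_pos: [0.4098, -0.1504, 0.2045]
ee_rot: [-1.57, 0.002, -0.134]
wrist_force: [-0.2, 0.4, -2.1]
width: 0.042
time: 49.38
tool_pos: [0.4387, -0.0137, 0.2049]
ee_rot: [-1.571, 0.001, -0.131]
wrist_force: [-0.0, -0.4, -3.2]
width: 0.0422
t 49.38 shift [111.1   4.7  16.4] turn [-0.   0.2 -0.1] w 42.2 F [-0.  -0.4 -3.2]
```

```bash
python3 -m creep '[[8,0,8,0,0,0,255],[28,0,14,0,0,0,255],[52,0,16,0,0,0,255],[74,0,16,0,0,0,255],[90,0,16,0,0,0,255]]'; python3 -m creep '[[11,0,0,0,0,0,255],[18,0,0,0,0,0,255],[20,0,0,0,0,0,255],[20,0,0,0,0,0,255]]'
python3 - <<'E'
from h import *
go(.551,-.012,.1626,-.134)
s=robot.snapshot('scene')
a=s['color'][120:220,190:310]; a=cv2.resize(a,None,fx=6,fy=6,interpolation=2)
cv2.imwrite('pics/s25.png',a)
E
```

```text
time: 50.0
tool_pos: [0.5319, -0.012, 0.2049]
ee_rot: [-1.571, 0.001, -0.135]
wrist_force: [-0.7, 0.2, -2.2]
width: 0.0418
time: 50.5
tool_pos: [0.5505, -0.014, 0.2058]
ee_rot: [-1.571, -0.0, -0.134]
wrist_force: [-0.1, 0.1, -2.9]
width: 0.0425
t 50.5 shift [ 0.3 43.2  2. ] turn [0. 0. 0.] w 42.5 F [-0.1  0.1 -2.9]
```

View pics/s25.png

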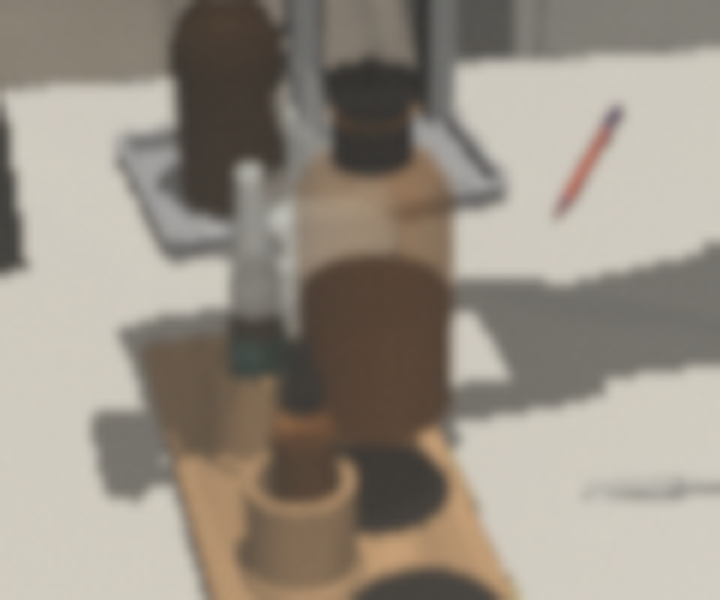

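```bash
python3 -m creep '[[0,6,1,0,0,0,255],[0.3,16,2,0,0,0,255],[0.3,27,2,0,0,0,255],[0.3,35,2,0,0,0,255],[0.3,40,2,0,0,0,255]]'; python3 -m creep '[[0,1,0,0,0,0,255],[0,1,0,0,0,0,255]]'; python3 -m creep '[[0,0.5,0,0,0,0,255],[0,1,0,0,0,0,255],[0,1,0,0,0,0,255]]'
```

```text
time: 51.18
tool_pos: [0.5509, -0.0121, 0.1646]
ee_rot: [-1.571, 0.001, -0.134]
wrist_force: [0.2, -0.5, -2.7]
width: 0.0421
time: 51.42
tool_pos: [0.5514, -0.0121, 0.1649]
ee_rot: [-1.571, -0.001, -0.134]
wrist_force: [-0.3, -0.6, -2.9]
width: 0.0423
time: 51.8
tool_pos: [0.5513, -0.0121, 0.1638]
ee_rot: [-1.571, -0.0, -0.134]
wrist_force: [0.2, 0.4, -3.3]
width: 0.0423
```

```bash
python3 -m creep '[[0,0.5,0,0,0,0,255],[0,1,0,0,0,0,255],[0,1,0,0,0,0,255]]'
```

```text
time: 52.18
tool_pos: [0.5513, -0.0121, 0.1627]
ee_rot: [-1.571, -0.0, -0.134]
wrist_force: [0.5, -0.3, -3.5]
width: 0.0426
```

```bash
python3 -m creep '[[0,0.5,0,0,0,0,255],[0,0.5,0,0,0,0,255]]';python3 -m creep '[[0,0.5,0,0,0,0,255],[0,0.5,0,0,0,0,255]]'
```

```text
time: 52.42
tool_pos: [0.5513, -0.0121, 0.1627]
ee_rot: [-1.571, -0.001, -0.134]
wrist_force: [-1.0, 0.2, 0.3]
width: 0.0423
time: 52.68
tool_pos: [0.5514, -0.0121, 0.1627]
ee_rot: [-1.571, -0.001, -0.134]
wrist_force: [-2.6, 0.7, 4.1]
width: 0.0422
```

```bash
python3 -m creep '[[0,-0.7,0,0,0,0,200],[0,-0.7,0,0,0,0,120],[0,-0.7,0,0,0,0,60],[0,-0.7,0,0,0,0,60],[0,-0.7,0,0,0,0,60]]'; python3 -m creep '[[0,-4,0,0,0,0,60],[0,-18,0,0,0,0,60],[0,-45,0,0,0,0,60],[0,-75,0,0,0,0,60],[0,-92,0,0,0,0,60]]'
python3 - <<'E'
from h import *
go(.5196,-.3242,.25,-.134)
s=robot.snapshot('scene')
a=s['color'][80:240,150:350]; cv2.imwrite('pics/s26.png',cv2.resize(a,None,fx=3.5,fy=3.5,interpolation=2))
for n in ['brown_jar','amber_bottle']: print(n,[(np.round(d['point'],4),d['p']) for d in robot.landmark_of(n,'scene')][:3])
E
```

```text
time: 53.3
tool_pos: [0.5513, -0.0121, 0.1622]
ee_rot: [-1.571, 0.0, -0.134]
wrist_force: [0.2, -0.4, 0.2]
width: 0.0709
time: 53.92
tool_pos: [0.552, -0.0122, 0.2575]
ee_rot: [-1.571, -0.004, -0.134]
wrist_force: [-0.3, 0.3, 0.0]
width: 0.0717
t 53.92 shift [   9.4    7.6 -313.6] turn [0.  0.  0.2] w 71.7 F [-0.3  0.3  0. ]
brown_jar [(array([ 0.5508, -0.013 ,  0.0198]), 0.74)]
amber_bottle [(array([ 0.5242, -0.3145,  0.0036]), 0.91), (array([0.5042, 0.3244, 0.0457]), 0.56)]
```

View pics/s26.png

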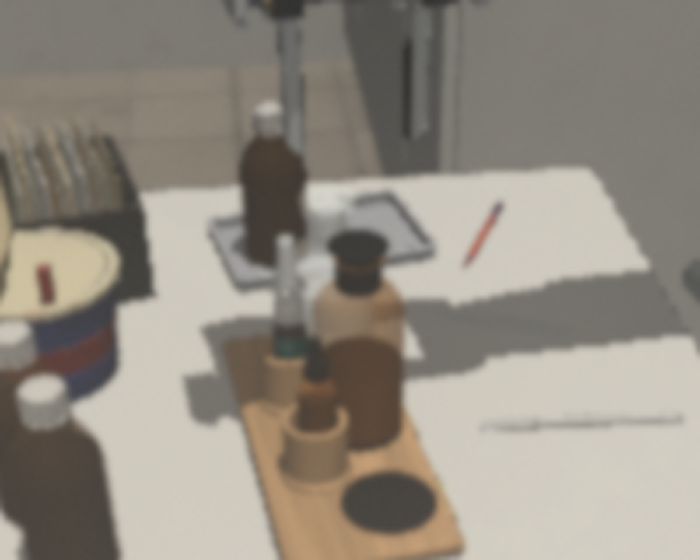

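Brown jar is back in the same image place as before (stopper (358,243)). Now the amber bottle.

```bash
python3 -m creep '[[2,0,-40,0,0,0,60],[4,0,-95,0,0,0,60],[6,0,-150,0,0,0,60],[8,0,-205,0,0,0,60],[9,0,-255,0,0,0,60]]'; python3 -m creep '[[0,0,-35,0,0,0,60],[0,0,-54,0,0,0,60],[0,0,-58,0,0,0,60],[0,0,-58,0,0,0,60]]'
python3 - <<'E'
from h import *
go(.5197,-.3242,.1334,-.134)
E
```

```text
time: 54.7
tool_pos: [0.5252, -0.2676, 0.2523]
ee_rot: [-1.569, 0.003, -0.134]
wrist_force: [-0.1, 1.0, -0.4]
width: 0.0719
time: 55.2
tool_pos: [0.5187, -0.3225, 0.2541]
ee_rot: [-1.57, 0.0, -0.133]
wrist_force: [0.1, 0.9, 1.0]
width: 0.072
t 55.2 shift [  1.3 120.7  -1.6] turn [-0.   0.1 -0. ] w 72.0 F [0.1 0.9 1. ]
```

```bash
python3 -m creep '[[1,28,-1,0,0,0,60],[1,60,-1,0,0,0,60],[1,92,-1,0,0,0,60],[1,112,-1,0,0,0,60],[1,119,-1,0,0,0,60]]'; python3 -m creep '[[0,0,-0.5,0,0,0,120],[0,0,-0.5,0,0,0,200],[0,0,-0.5,0,0,0,255],[0,0,-0.5,0,0,0,255],[0,0,-0.5,0,0,0,255]]';  python3 -m creep '[[0,0,0,0,0,0,255],[0,0,0,0,0,0,255],[0,0,0,0,0,0,255],[0,-6,0,0,0,0,255],[0,-18,0,0,0,0,255]]'
```

```text
time: 55.82
tool_pos: [0.5191, -0.3226, 0.134]
ee_rot: [-1.569, 0.002, -0.132]
wrist_force: [-0.5, -0.7, 0.8]
width: 0.0719
time: 56.45
tool_pos: [0.5195, -0.3254, 0.1359]
ee_rot: [-1.571, -0.001, -0.134]
wrist_force: [0.2, -0.3, 0.6]
width: 0.0303
time: 57.08
tool_pos: [0.518, -0.3243, 0.1514]
ee_rot: [-1.568, 0.005, -0.134]
wrist_force: [0.5, -0.4, -4.0]
width: 0.0301
```

```bash
python3 -m creep '[[0,-12,0,0,0,0,255],[0,-26,0,0,0,0,255],[-8,-38,6,0,0,0,255],[-26,-44,16,0,0,0,255],[-50,-44,30,0,0,0,255]]'; python3 -m creep '[[-28,0,20,0,0,0,255],[-58,0,42,0,0,0,255],[-88,0,74,0,0,0,255],[-112,0,112,0,0,0,255],[-126,0,152,0,0,0,255]]'
python3 - <<'E'
from h import *
go(.44,.06,.2,-.134)
E
```

```text
time: 57.7
tool_pos: [0.4733, -0.2884, 0.1989]
ee_rot: [-1.572, -0.002, -0.134]
wrist_force: [0.1, -0.0, -3.5]
width: 0.0306
time: 58.32
tool_pos: [0.3676, -0.1199, 0.1982]
ee_rot: [-1.571, -0.002, -0.135]
wrist_force: [-0.1, 1.2, -3.3]
width: 0.0307
t 58.33 shift [ 47.5  -1.8 188. ] turn [ 0.  -0.   0.1] w 30.7 F [-0.1  1.2 -3.3]
```

```bash
python3 -m creep '[[4,0,42,0,0,0,255],[14,0,84,0,0,0,255],[26,0,126,0,0,0,255],[38,0,160,0,0,0,255],[52,0,184,0,0,0,255]]'; python3 -m creep '[[10,0,8,0,0,0,255],[22,0,10,0,0,0,255],[32,0,10,0,0,0,255]]'
python3 - <<'E'
from h import *
go(.5625,.0815,.2,-.134)
E
```

```text
time: 58.95
tool_pos: [0.4448, 0.0559, 0.1983]
ee_rot: [-1.571, -0.001, -0.132]
wrist_force: [0.8, -0.7, -3.3]
width: 0.0304
time: 59.32
tool_pos: [0.4787, 0.0588, 0.1975]
ee_rot: [-1.571, -0.0, -0.135]
wrist_force: [-0.1, -0.3, -4.0]
width: 0.0307
t 59.33 shift [80.  -2.5 33.7] turn [ 0. -0.  0.] w 30.7 F [-0.1 -0.3 -4. ]
```

```bash
python3 -m creep '[[4,0,14,0,0,0,255],[12,0,26,0,0,0,255],[26,0,33,0,0,0,255],[44,0,34,0,0,0,255],[60,0,34,0,0,0,255]]'; python3 -m creep '[[12,0,0,0,0,0,255],[18,0,0,0,0,0,255],[20,0,0,0,0,0,255],[20,0,0,0,0,0,255]]'
python3 - <<'E'
from h import *
go(.5625,.0815,.1519,-.134)
s=robot.snapshot('scene')
a=s['color'][120:240,190:310]; a=cv2.resize(a,None,fx=5,fy=5,interpolation=2)
cv2.imwrite('pics/s27.png',a)
E
```

```text
time: 59.95
tool_pos: [0.5433, 0.0857, 0.1972]
ee_rot: [-1.571, -0.0, -0.133]
wrist_force: [0.4, -0.1, -4.6]
width: 0.0303
time: 60.45
tool_pos: [0.5618, 0.0828, 0.1974]
ee_rot: [-1.571, 0.0, -0.134]
wrist_force: [-0.0, 0.3, -4.6]
width: 0.0307
t 60.45 shift [ 0.9 45.5 -1.2] turn [ 0.  0. -0.] w 30.7 F [-0.   0.3 -4.6]
```

View pics/s27.png

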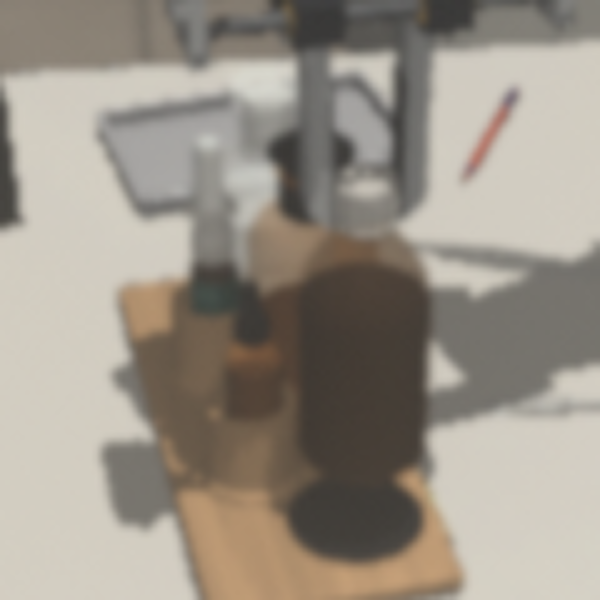

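```bash
python3 -m creep '[[0.5,6,0,0,0,0,255],[1,17,0,0,0,0,255],[1,29,0,0,0,0,255],[1,38,0,0,0,0,255],[1,43,0,0,0,0,255]]'; python3 -m creep '[[0,1,0,0,0,0,255],[0,1,0,0,0,0,255]]'; python3 -m creep '[[0,0.5,0,0,0,0,255],[0,1,0,0,0,0,255],[0,1,0,0,0,0,255]]'
```

```text
time: 61.12
tool_pos: [0.5625, 0.0826, 0.1531]
ee_rot: [-1.571, 0.002, -0.134]
wrist_force: [-1.5, -0.4, -4.2]
width: 0.0304
time: 61.38
tool_pos: [0.5632, 0.0827, 0.1537]
ee_rot: [-1.571, -0.001, -0.134]
wrist_force: [0.8, -0.0, -4.7]
width: 0.0305
time: 61.75
tool_pos: [0.563, 0.0827, 0.1525]
ee_rot: [-1.571, -0.0, -0.134]
wrist_force: [1.1, -1.2, -4.6]
width: 0.0303
```

```bash
python3 -m creep '[[0,0.5,0,0,0,0,255],[0,0.7,0,0,0,0,255],[0,0.7,0,0,0,0,255]]'
```

```text
time: 62.12
tool_pos: [0.5631, 0.0827, 0.1519]
ee_rot: [-1.571, -0.0, -0.134]
wrist_force: [0.0, -1.0, -2.9]
width: 0.0303
```

```bash
python3 -m creep '[[0,0.5,0,0,0,0,255],[0,0.5,0,0,0,0,255]]'; python3 -m creep '[[0,-0.2,0,0,0,0,200],[0,-0.2,0,0,0,0,120],[0,-0.2,0,0,0,0,60],[0,-0.2,0,0,0,0,60],[0,-0.2,0,0,0,0,60]]'; python3 -m creep '[[0,-4,0,0,0,0,60],[0,-18,0,0,0,0,60],[0,-50,0,0,0,0,60],[0,-85,0,0,0,0,60],[0,-120,0,0,0,0,60]]'
```

```text
time: 62.38
tool_pos: [0.5632, 0.0827, 0.1518]
ee_rot: [-1.571, -0.001, -0.134]
wrist_force: [-0.9, -0.5, -0.7]
width: 0.0303
time: 63.0
tool_pos: [0.563, 0.0827, 0.1514]
ee_rot: [-1.571, -0.0, -0.134]
wrist_force: [0.3, -0.3, -1.0]
width: 0.0669
time: 63.62
tool_pos: [0.563, 0.0827, 0.2738]
ee_rot: [-1.571, -0.002, -0.134]
wrist_force: [0.2, 1.1, -0.4]
width: 0.0718
```

```bash
python3 -m creep '[[-20,0,0,0,0,0,60],[-70,0,0,0,0,0,60],[-130,0,0,0,0,0,60],[-180,0,0,0,0,0,60],[-200,0,0,0,0,0,60]]'
python3 - <<'E'
from h import *
go(.5625,.0815,.1519,-.134)
for c in ['scene','top']:
    s=robot.snapshot(c); cv2.imwrite(f'pics/{c}30.png',s['color'])
    for n in ['amber_bottle','brown_jar','clear_jar','fresh_dropper','spent_dropper','nasal_spray']:
        print(c,n,[(np.round(d['point'],4),round(d['p'],2)) for d in robot.landmark_of(n,c)][:2])
a=cv2.imread('pics/scene30.png')[100:320,180:420]; cv2.imwrite('pics/s30c.png',cv2.resize(a,None,fx=2.7,fy=2.7,interpolation=2))
a=cv2.imread('pics/top30.png')[155:295,140:340]; cv2.imwrite('pics/t30c.png',cv2.resize(a,None,fx=4,fy=4,interpolation=2))
E
```

```text
time: 64.25
tool_pos: [0.3629, 0.1097, 0.2734]
ee_rot: [-1.57, -0.004, -0.133]
wrist_force: [-0.4, 0.4, -0.4]
width: 0.0718
t 64.25 shift [201.2 122.2  -1.6] turn [-0.1  0.1  0.2] w 71.8 F [-0.4  0.4 -0.4]
scene amber_bottle [(array([0.5666, 0.0907, 0.018 ]), 0.71)]
scene brown_jar [(array([ 0.5527, -0.0132,  0.0179]), 0.85)]
scene clear_jar []
scene fresh_dropper [(array([0.5071, 0.3268, 0.0444]), 0.65)]
scene spent_dropper [(array([0.6002, 0.0329, 0.0436]), 0.49)]
scene nasal_spray [(array([ 0.5854, -0.0677,  0.0476]), 0.79)]
top amber_bottle [(array([0.5723, 0.0835, 0.0211]), 0.87)]
top brown_jar [(array([ 0.5503, -0.01  ,  0.0195]), 0.62)]
top clear_jar [(array([ 0.5395, -0.1082,  0.0167]), 0.86)]
top fresh_dropper [(array([0.5066, 0.3239, 0.0422]), 0.56)]
top spent_dropper [(array([0.5997, 0.0313, 0.0488]), 0.61)]
top nasal_spray [(array([0.4763, 0.3585, 0.0012]), 0.73), (array([ 0.5898, -0.0667,  0.0458]), 0.65)]
```

View pics/s30c.png

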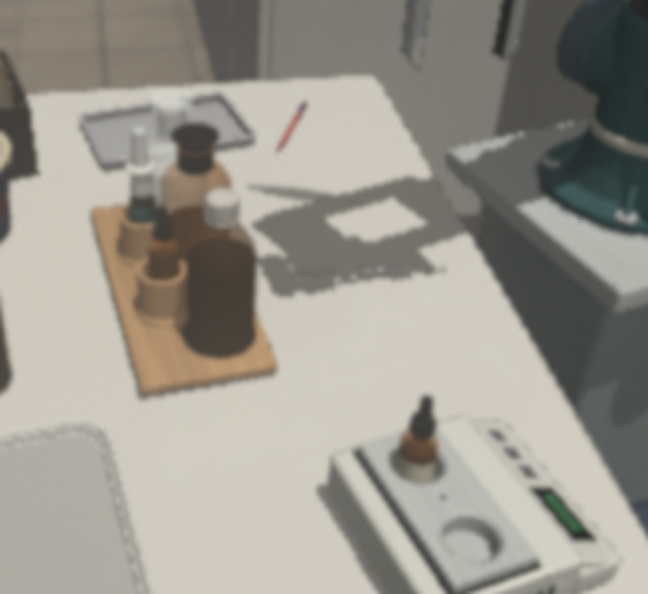

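View pics/t30c.png

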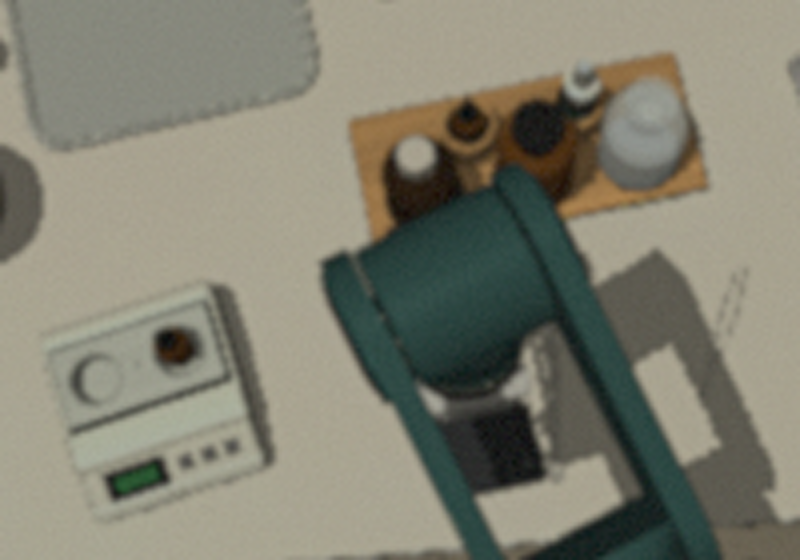

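```bash
python3 - <<'E'
import cv2,numpy as np
for f,boxes in {'scene':{'ambercap':(252,168,272,186),'amberbody':(244,190,284,234),'browncap':(236,144,262,168)},'top':{'ambercap':(236,185,256,205),'browncap':(264,177,284,198)}}.items():
    a=cv2.imread(f'pics/{f}0.png');b=cv2.imread(f'pics/{f}30.png')
    for n,(x0,y0,x1,y1) in boxes.items():
        t=a[y0:y1,x0:x1]; T=cv2.resize(t,None,fx=4,fy=4,interpolation=2); S=cv2.resize(b[y0-6:y1+6,x0-6:x1+6],None,fx=4,fy=4,interpolation=2)
        r=cv2.matchTemplate(S,T,cv2.TM_CCOEFF_NORMED); m=cv2.minMaxLoc(r); print(f,n,np.array(m[3])/4-6,round(m[1],3))
E
```

```text
scene ambercap [0.25 0.5 ] 0.996
scene amberbody [-0.25  0.  ] 0.941
scene browncap [0.5 0. ] 0.998
top ambercap [-0.5  0. ] 0.993
top browncap [0.   0.25] 0.982
```

Both tall bottles are back to within about 1–1.5 mm of where they first stood, and the gripper is clear. Handing in.

```bash
python3 -m creep '[[0,0,0,0,0,0,60],[0,0,0,0,0,0,60]]'; python3 -c "
from bench import robot
print(robot.close_job())"
```

```text
time: 65.2
tool_pos: [0.3647, 0.1093, 0.2714]
ee_rot: [-1.571, -0.0, -0.134]
wrist_force: [-0.2, -0.1, -0.4]
width: 0.0721
the job is handed in; nothing more can be done
None
```

The swap is done and handed in at about 65 s of the 131 s allowed; the hand-in gave no verdict. I stood the amber bottle and the brown jar in the tray and moved the fresh dropper to the heater's free well. I then put the finished dropper in the empty rack cup and set both tall bottles back on their own pads.

**Last checks:**
- The final pictures show everything upright, the tray empty, and the nasal spray and clear jar where they were.
- Both tall bottles match their starting images to within about half a pixel, roughly 1 to 1.5 mm.
- Both droppers met the well floor at the expected height. The wrist force stayed around 6 N or less in the readings I took.
- The gripper was clear of everything at hand-in.

**Checks that disagreed:**
- The two cameras differed by 3 to 4 mm on the heater well, so I lined the fresh dropper up partly by eye and lowered it while watching the force.
- The side view showed the held droppers about 2 pixels higher than the arm's reading. They still seated cleanly.
- In the last top picture the nasal spray's best match landed on the heater, which is wrong. Its second match was in the right cup. The clear jar was not detected in the last side picture, but it was found in the top one.

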